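Fit the cutter head and proof-pull its latch

ROBOT

A 6-joint arm with a two-finger parallel gripper is mounted at the origin on the work surface. World frame = base frame: x ahead of the robot, y to its left, z up, the work surface at z = 0. Lengths are in m, angles in rad, forces in N, time in s.
With the tool pointing down it reaches from about 0.35 to 0.775 m from the base axis. Payload 5.5 kg.
Tool frame: the origin (TCP) lies at the very end of the fingers, on their centre line; the grasp point (between the pads) lies 19 mm behind it; z points along the fingers, y is the direction in which the jaws open and shut (so a half turn about z gives the same grasp; the last joint's range is limited). The gripper opens to 85 mm and grips with 20 to 120 N. Pads are 22 mm wide; open, the fingers measure 114 mm over their backs; the gripper's body (76 mm by 85 mm) begins 54 mm behind the grasp point. The pads swing forward as they close: fully open they stand 13 mm farther back than shut.
Start: joints at [-1.391, 0.313, 0.046, 1.304, 0, 1.431], TCP at [0.181, -0.546, 0.231] pointing down, gripper open.
Joint ranges: [-2.76, 2.76], [-0.86, 1.69], [-1.03, 1.26], [-2.2, 2.34], [-1.47, 1.5], [-3.14, 3.14]. Speed limits (rad/s): [2.57, 2.57, 3.14, 3.14, 3.14, 3.14].

INTERFACE

Orientations are given as a unit quaternion [w, x, y, z].
In Python, from workcell import get_state, vision, workorder, silhouettes, tip_of gives the robot as it stands.
- The arm moves only by the shell command python3 -m inch 'ROWS' [FORCE]. ROWS is JSON, a list of rows, each a list of 7 numbers: the shift along the tool's x, y, z in cm, then the turn, a rotation vector about the tool's x, y, z in degrees, then the finger opening in cm, from 0 to 8.54. In form: [[dx, dy, dz, rx, ry, rz, hand], ...]. A call has 1 to 5 rows; each row shifts and turns the commanded pose from where the row before left it, along the tool's axes as they then stand; what a row does not reach is not made up. A row lasts 1/10 s, in which the tool goes at most 50 mm and 8.59 degrees, less where a joint would pass 70% of its speed; a pose out of reach is approached as far as the arm can. A call with a gripper value outside its range is refused whole. The fingers move at their own pace and stop on an object; FORCE is the grip in N (left out, the last holds). Time passes only in rows, so rows that do not move let the fingers close. It gives the time, the measured TCP pose, the force and the opening at its end, in the units of the state.
- get_state(): the state, without advancing time (a new reading comes with each control period).
- vision.read_camera(name): name is "scene" or "top" or "wrist"; returns a dict with "pixels" (480x640x3 uint8, red, green, blue), "depth" (480x640 float32, m along the optical axis (not along the pixel's ray), 0 where there is no reading), "mtx" (3x3 intrinsics, pixels), "T" (4x4, takes a point from camera to world coordinates); the wrist camera has in their place "tool_from_camera" (4x4, takes a point from camera to tool coordinates, whose origin is the TCP and whose axes are the flange's). Camera axes: x right, y up, looking along -z (the intrinsics and any distortion apply to the point x, -y, -z); pixel columns grow to the right and rows downward; lengths in m; the calibration is good to about 2 mm. The wrist camera is an equidistant fisheye: a pixel r from the principal point sees the ray r / f radians off the axis. A picture is of the moment at which its call begins: read the wrist's pose just before it.
- workorder.hand_in(): hands the job in, once; it reports no verdict.
Trained networks look in a picture, given as the dict that the camera call returned (one of the last four; its "shot" number tells which), for a name from the list of things; names that differ only in an ending like _2 or _b are one class to them, and where a whole thing is asked for, a point or a joint stands for the part that bears it (a point fixed in the world has none). Each returns a list of dicts, best first, with "confidence" (0 to 1); they miss things now and then, are a little off and sometimes report something else, mostly with a low value. They report only what shows in the picture. A call takes as long as a camera call.
- silhouettes(picture, label): "mask" (480x640 bool, what is visible of it) and "location" ([column, row] in pixels, amid what is visible of it).
- tip_of(picture, label): "location" ([column, row] in pixels: a listed point, or the origin of a listed thing).
The state is a dict: "clock": time; "joint_pos": joint angles; "qvel": joint speeds; "tau": joint torques, N m; "tcp_pos": TCP position; "orientation": TCP orientation; "wrist_force": force on the tool from outside, world axes, zero at the start; "ft_torque": the same for the moment, N m; "finger_gap": finger opening in m.
Only numpy, scipy, OpenCV 4.12 (cv2) and the standard library are available. Lean on these libraries where they do the work, as an engineer would, in place of code of your own. Each camera call takes 0.05 s, during which the arm holds its last target.

TASK

Take the cutter head from its wooden rest, slide it straight down into the cradle of the disc-cutting lathe and press it fully home until the spring bolt snaps over its lug. Then pull it straight up with about 12 N beyond its own weight, keep that pull steady for a good second to prove that the bolt holds, ease off, and let go, leaving the head latched in the cradle. The cradle's suspension is delicate, so never load it with more than 20 N up or down, the head's weight counted; keep everything off the lacquer disc, and do not shift the small things lying about.

Things in the scene. Friction and masses are not known exactly. Their poses are not given: they have to be found in the camera images.
- head_grip (a point): centre of the cutter head's grip, on the head's middle axis, 81 mm above its underside. The grip is a flat upright aluminium bar: 12 mm thick along x, 32 mm wide along y, 42 mm tall (21 mm above and below this point), on top of the head's black block. Axes: the head's own, z up; its latch lug is on the +x side. The head stands upright in the rest, about 1 mm free in a pocket 6 mm deep
- cutter_head: the head (about 0.35 kg, 102 mm tall); origin at the centre of its underside. Block 34 (x) x 42 (y) x 38 mm tall, its top 21 mm below head_grip. Steel guide rails on its +y and -y faces, 10 mm wide, 6 mm proud, 32 mm tall, lower ends 57 mm below head_grip. A lug sticks out 5 mm from the +x face. Copper coil cans and the stylus hang below
- cradle_grip (a point): where head_grip comes when the head is fully home in the cradle; the head's axes then lie along this point's axes (z up, x towards the spring bolt). The head's rails enter the flared mouths (they catch about 3 mm) when head_grip is 41 mm above this point, and run in the grooves (1.2 mm free all round) from 32 mm down. The rails end on hard stops
- cradle: the cradle: an aluminium fork open at the top, a groove in each cheek (+y, -y) for the head's rails, the spring bolt on its +x side; origin 81 mm below cradle_grip, same axes. It floats on springs in the suspension, straight up and down: it gives a few tenths of a millimetre per newton, up to 5 mm either way, then is hard
- bolt (a joint): travel of the spring bolt, m: 0 shut (free, or snapped over the lug), about 0.0035 while the lug passes it. From 17 mm above home the lug wedges the bolt back: that takes a push of about 3 to 9 N, then about 2 N until it snaps shut by itself, the head being home. Once latched, the head lifts only 1.5 mm before its lug bears on the bolt's flat underside
- carriage: the lathe's carriage, fixed: saddle on two ways, column, arm and black suspension box on the -y side of the cradle (from 52 mm beside its centre), tops 190 mm above the bench, micrometers 202 mm. Origin at bench level below the cradle's centre, axes as the cradle's. The unloaded cradle_grip is 186 mm above it
- lacquer: black lacquer disc, 354 mm in diameter, 3 mm thick, on the lathe's turntable, to the +y side of the carriage and partly under the cradle; origin at the centre of its underside, top 87 mm above the bench. Not to be touched
- head_rest: wooden rest in which the head stands at the start, 80 x 90 x 38 mm; origin at the centre of its underside on the bench. Fixed
- loupe: eyepiece loupe, black, 42 mm in diameter and 43 mm tall, standing on the lathe's bed in front of the carriage; origin at the centre of its underside. Leave it alone
- stylus_tin: flat aluminium tin, 60 x 42 x 16 mm, on the lathe's bed behind the carriage; origin at the centre of its underside. Leave it alone
- screwdriver: screwdriver, 170 mm long, on the bench; origin at the middle of its length. Leave it alone
- disc_weight: steel disc weight, 80 mm in diameter and 40 mm tall, on the bench; origin at the centre of its underside. Leave it alone
- dust_brush: small brush, 150 mm long, on the bench; origin at the middle of its length. Leave it alone

How it is judged:
On the way, in this order (a step that is already met when the one before it is completed fails the run):
1. the head is lifted out of its rest (contact force between cutter_head and head_rest below 0.01 N and distance of head_grip from where it was at the start of the episode above 0.03 m), for 0.1 s.
2. the head is fully home in the cradle with the bolt snapped over its lug (z of head_grip in the frame of cradle_grip between -0.003 and 0.003 m and x of head_grip in the frame of cradle_grip between -0.004 and 0.004 m and y of head_grip in the frame of cradle_grip between -0.004 and 0.004 m and value of joint bolt below 0.0015 m), for 0.2 s.
3. the head is pulled up against the bolt with 8 to 16 N at the cradle for 1 s, the bolt holding (all of step 2 and contact force between cutter_head and cradle between 8 and 16 N and z of cradle_grip in the frame of carriage above 0.1868 m), for 1 s.
At the end, for the whole second after the job is handed in: The head sits in the cradle, released and at rest: its grip centre within 4 mm sideways and 3 mm in height of cradle_grip, the bolt shut over its lug (bolt below 0.0015), nothing but its weight on the cradle (all of step 2 and linear speed of cutter_head below 0.01 m/s and contact force between cutter_head and cradle below 7 N); the robot touches nothing.
It fails at once if the head loads the cradle's suspension with more than 20 N, up or down (contact force between cutter_head and cradle above 20 N).
It fails at once if anything touches the lacquer disc (contact force between lacquer and anything else above 0.3 N).
It fails at once if a bystander is shifted by more than 15 mm (distance of any of loupe, stylus_tin, screwdriver, disc_weight, dust_brush from where it was at the start of the episode above 0.015 m).
It also fails if it takes over 66 s, if anything falls off the work surface, if the arm or the gripper's body presses on something with over 40 N, if the wrist force passes 120 N, or if a joint passes its speed limit or range.

## Working session

There is one attempt and no reset: what is moved stays moved. The work goes in short steps, Python scripts to look and compute and a shell command to move; the robot and the scene stay as the last step left them, time stands still between calls to the robot, and variables do not carry over. Pictures are saved under pics/ and viewed, and the job is handed in when it is done.

```bash
ls; mkdir -p pics; python3 - <<'E'
from workcell import get_state, vision, workorder, silhouettes, tip_of
import cv2,numpy as np
print(get_state())
for n in ["scene","top","wrist"]:
    p=vision.read_camera(n)
    print(n,p["mtx"].tolist(),p.get("T",p.get("tool_from_camera")).tolist(),[k for k in p])
    cv2.imwrite(f"pics/{n}0.png",p["pixels"][:,:,::-1])
    for l in ["head_grip","cradle_grip","cutter_head","cradle","carriage","head_rest","lacquer"]:
        r=tip_of(p,l); print(l,[(x["location"],x["confidence"]) for x in r[:2]])
E
```

```text
pics
{'clock': 0.0, 'joint_pos': array([-1.39061812e+00,  3.14004592e-01,  4.49862119e-02,  1.30362532e+00,
       -3.24940325e-05,  1.43116073e+00]), 'qvel': array([ 0.00097488,  0.00011618,  0.00035283, -0.00031849,  0.00037425,
       -0.00072056]), 'tau': array([ 2.74124768e-04, -4.80630291e+01,  2.98532224e+01,  1.96036912e-02,
       -4.27125599e-05,  6.78099369e-06]), 'tcp_pos': array([ 0.18064213, -0.54534009,  0.23040947]), 'orientation': array([-9.23169413e-04,  9.87241688e-01,  1.59226242e-01, -3.49667573e-05]), 'wrist_force': array([0.48355638, 0.48200317, 0.75179649]), 'ft_torque': array([ 0.01604854, -0.00572711, -0.0209866 ]), 'finger_gap': 0.08536458999498663}
scene [[544.4809011424735, 0.0, 313.07629453985317], [0.0, 544.4809011424735, 243.42054941505776], [0.0, 0.0, 1.0]] [[-0.5374065020210685, -0.5484521720199933, 0.6406203763478265, 1.321807990704206], [0.8433136263171922, -0.34585075929691933, 0.4113506775994071, 0.3942700986438195], [-0.004047129010316748, 0.7613064214232638, 0.6483796368228091, 0.9570914756054683], [0.0, 0.0, 0.0, 1.0]] ['pixels', 'depth', 'mtx
[... 775 characters left out ...]
68.2], 0.66)]
cradle [([249.7, 243.7], 0.57)]
carriage [([257.2, 244.6], 0.63)]
head_rest [([411.7, 269.4], 0.77)]
lacquer [([166.9, 237.3], 0.6)]
wrist [[371.64829954431775, 0.0, 318.4870318780627], [0.0, 371.64829954431775, 233.02108657361296], [0.0, 0.0, 1.0]] [[0.0005616342384897207, 0.9649634970931673, 0.2623835624514337, 0.06745846065576991], [0.9999998257403008, -0.0004942299396354322, -0.0003228871843544349, -0.0004224705993596256], [-0.00018189653434955052, 0.26238369807305106, -0.9649636065153749, -0.1442488253969867], [0.0, 0.0, 0.0, 1.0]] ['pixels', 'depth', 'mtx', 'tool_from_camera', 'shot']
head_grip []
cradle_grip []
cutter_head []
cradle []
carriage []
head_rest []
lacquer []
```

View pics/scene0.png

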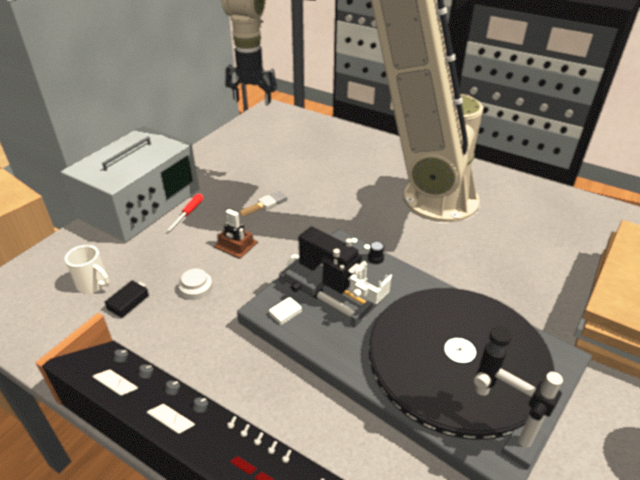

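View pics/top0.png

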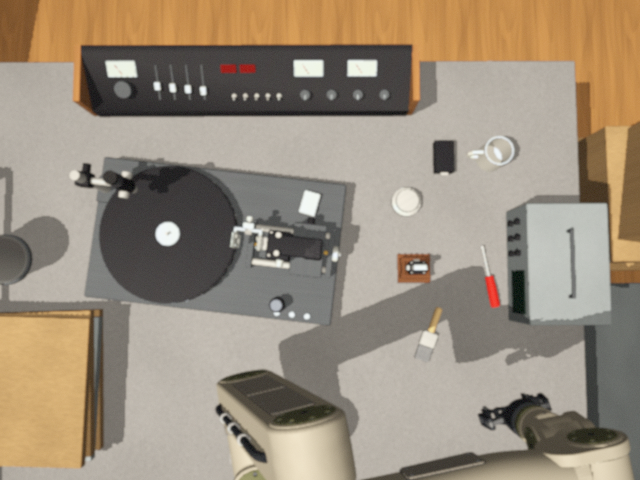

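View pics/wrist0.png

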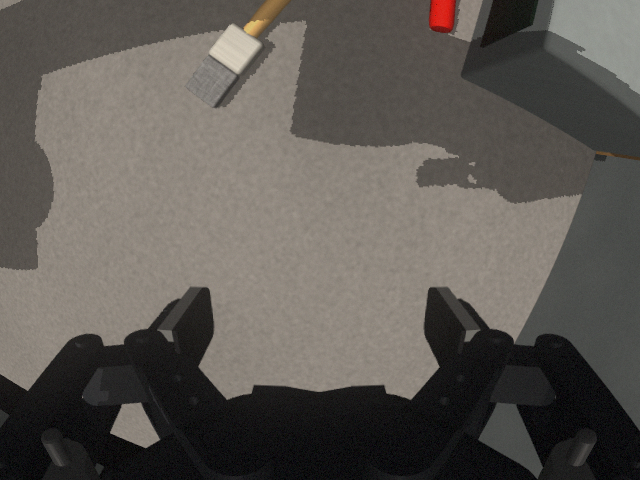

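```bash
cat > h.py <<'E'
from workcell import get_state, vision, workorder, silhouettes, tip_of
import cv2,numpy as np
from scipy.spatial.transform import Rotation as Rn
def tool_T():
    s=get_state(); w,x,y,z=s["orientation"]; T=np.eye(4)
    T[:3,:3]=Rn.from_quat([x,y,z,w]).as_matrix(); T[:3,3]=s["tcp_pos"]; return T
def shot(n,save=None):
    Tt=tool_T(); p=vision.read_camera(n)
    p["W"]=p["T"] if "T" in p else Tt@p["tool_from_camera"]; p["fish"]="T" not in p
    if save: cv2.imwrite(f"pics/{save}.png",p["pixels"][:,:,::-1])
    return p
def ray(p,uv):
    K=p["mtx"]; a=(uv[0]-K[0,2])/K[0,0]; b=(uv[1]-K[1,2])/K[1,1]
    if p["fish"]:
        r=np.hypot(a,b); s=np.sin(r)/max(r,1e-9); d=np.array([a*s,-b*s,-np.cos(r)])
    else: d=np.array([a,-b,-1.])
    d/=np.linalg.norm(d); return p["W"][:3,3],p["W"][:3,:3]@d
def tri(obs):
    A=np.zeros((3,3));b=np.zeros(3)
    for p,uv in obs:
        o,d=ray(p,uv);M=np.eye(3)-np.outer(d,d);A+=M;b+=M@o
    X=np.linalg.solve(A,b)
    e=[np.linalg.norm((np.eye(3)-np.outer(ray(p,uv)[1],ray(p,uv)[1]))@(X-p["W"][:3,3])) for p,uv in obs]
    return X,e
def at_z(p,uv,z):
    o,d=ray(p,uv); return o+d*(z-o[2])/d[2]
def proj(p,X):
    c=p["W"][:3,:3].T@(np.asarray(X)-p["W"][:3,3]); K=p["mtx"]; q=np.array([c[0],-c[1],-c[2]])
    if p["fish"]:
        r=np.hypot(q[0],q[1]); th=np.arctan2(r,q[2]); s=th/max(r,1e-9); a,b=q[0]*s,q[1]*s
    else: a,b=q[0]/q[2],q[1]/q[2]
    return np.array([K[0,0]*a+K[0,2],K[1,1]*b+K[1,2]])
def cloud(p):
    D=p["depth"]; v,u=np.nonzero(D>0); z=D[v,u]; K=p["mtx"]
    a=(u-K[0,2])/K[0,0]; b=(v-K[1,2])/K[1,1]
    if p["fish"]:
        r=np.hypot(a,b); t=np.where(r>1e-9,np.tan(np.minimum(r,1.5))/np.maximum(r,1e-9),1); a,b=a*t,b*t
    P=np.stack([a*z,-b*z,-z],1)
    return np.stack([u,v],1), P@p["W"][:3,:3].T+p["W"][:3,3]
E
python3 - <<'E'
from h import *
s=shot("scene");t=shot("top")
for l in ["head_grip","cradle_grip","cutter_head","head_rest"]:
    a=tip_of(s,l);b=tip_of(t,l)
    if a and b: print(l,tri([(s,a[0]["location"]),(t,b[0]["location"])]))
for n,p in (("scene",s),("top",t)):
    uv,X=cloud(p)
    for l in ["cutter_head","head_rest","cradle"]:
        m=silhouettes(p,l)
        if m:
            k=m[0]["mask"][uv[:,1],uv[:,0]]; Q=X[k]; print(n,l,m[0]["confidence"],k.sum(),Q.min(0),Q.max(0))
for n,p,(u,v) in (("sc",s,(233,230)),("tp",t,(414,268)),("sc2",s,(360,280)),("tp2",t,(255,240))):
    c=p["pixels"][v-40:v+40,u-55:u+55,::-1]; cv2.imwrite(f"pics/c_{n}.png",cv2.resize(c,None,fx=7,fy=7,interpolation=cv2.INTER_CUBIC))
E
cd pics; python3 -c "
import cv2,numpy as np
a=[cv2.resize(cv2.imread(f'c_{n}.png'),(400,290)) for n in('sc','tp','sc2','tp2')]
cv2.imwrite('grid0.png',np.vstack([np.hstack(a[:2]),np.hstack(a[2:])]))"
```

```text
cradle_grip (array([0.55344005, 0.04854972, 0.17853267]), [np.float64(0.0033128880255361504), np.float64(0.0033128880255362363)])
cutter_head (array([ 0.4973031 , -0.37519922,  0.01209492]), [np.float64(0.006678721313541362), np.float64(0.006678721313541355)])
head_rest (array([ 4.91333100e-01, -3.77773636e-01,  3.61523321e-04]), [np.float64(0.00010743450283505907), np.float64(0.00010743450283505581)])
scene cutter_head 0.72 424 [ 0.47622663 -0.40699374  0.03366539] [ 0.51847204 -0.35686753  0.11595102]
scene head_rest 0.76 638 [ 0.4437017  -0.42690184 -0.00057691] [ 0.53596155 -0.33793329  0.04383654]
scene cradle 0.7 885 [ 0.43307266 -0.01864314  0.05148673] [0.62178404 0.08805195 0.17485304]
top cutter_head 0.59 272 [ 0.47169857 -0.41057547  0.0032864 ] [ 0.5120321  -0.35424815  0.11833576]
top head_rest 0.94 778 [ 0.4501057  -0.42915374 -0.00806506] [ 0.53285946 -0.33449098  0.07052908]
top cradle 0.73 445 [0.53320538 0.0023696  0.05220722] [0.61653537 0.0990731  0.1887664 ]
```

View pics/grid0.png

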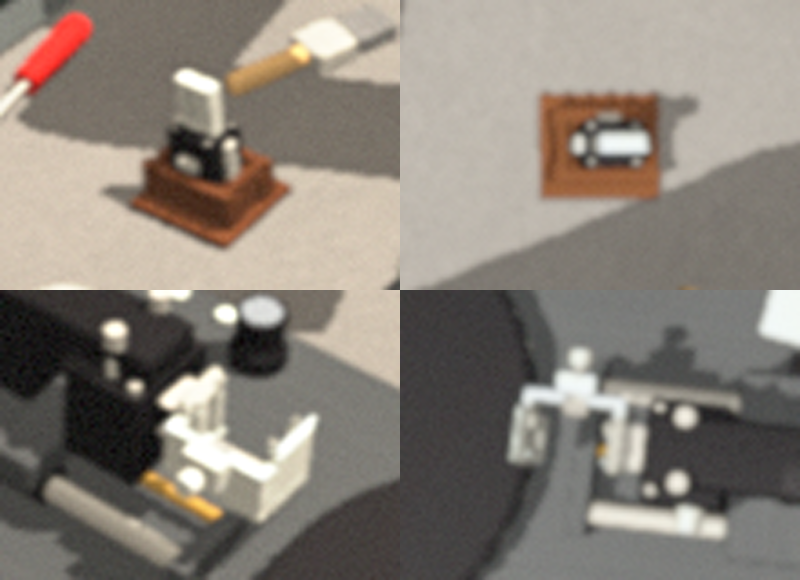

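```bash
python3 -m inch '[[3.6,1.5,0,0,0,-8,8.5],[3.6,1.5,0,0,0,-8,8.5],[3.6,1.5,0,0,0,-8,8.5],[3.6,1.5,0,0,0,-8,8.5],[3.6,1.5,0,0,0,-8,8.5]]' ; python3 -m inch '[[3.6,1.5,0,0,0,-8,8.5],[3.6,1.5,0,0,0,-8,8.5],[3.6,1.5,0,0,0,-8,8.5],[3.6,1.5,0,0,0,-8,8.5],[0,0,0,0,0,0,8.5]]'
cat > rp.py <<'E'
from h import *
T=tool_T();print(get_state()["clock"],T[:3,3].round(4),"yaw",np.degrees(np.arctan2(T[1,0],T[0,0])).round(2),"z",T[:3,2].round(4),get_state()["wrist_force"].round(2),get_state()["finger_gap"].round(4))
E
python3 rp.py
```

```text
clock: 2.5
tcp_pos: [0.3695, -0.5071, 0.231]
orientation: [0.0, 0.872, 0.49, -0.0]
wrist_force: [-1.1, -0.8, -0.3]
finger_gap: 0.0849
clock: 3.0
tcp_pos: [0.474, -0.3889, 0.2315]
orientation: [-0.0, 0.702, 0.712, 0.001]
wrist_force: [-0.2, -0.1, 0.1]
finger_gap: 0.0849Traceback (most recent call last):
  File "rp.py", line 2, in <module>
    T=tool_T();print(get_state()["clock"],T[:3,3].round(4),"yaw",np.degrees(np.arctan2(T[1,0],T[0,0])).round(2),"z",T[:3,2].round(4),get_state()["wrist_force"].round(2),get_state()["finger_gap"].round(4))
                                                                                                                                                                         ^^^^^^^^^^^^^^^^^^^^^^^^^^^^^^^
AttributeError: 'float' object has no attribute 'round'
```

```bash
sed -i 's/get_state()\["finger_gap"\].round(4)/round(float(get_state()["finger_gap"]),4)/' rp.py; cat rp.py > look.py; cat >> look.py <<'E'
import sys
p=shot("wrist",sys.argv[1])
uv,X=cloud(p)
for l in sys.argv[2:]:
    r=tip_of(p,l); print(l,[(x["location"],x["confidence"]) for x in r[:2]])
np.savez(f"pics/{sys.argv[1]}.npz",W=p["W"],mtx=p["mtx"],depth=p["depth"],pixels=p["pixels"],X=X,uv=uv)
E
python3 look.py w1 head_grip cutter_head head_rest
```

```text
3.0 [ 0.474  -0.3889  0.2315] yaw 90.79 z [ 4.0e-04  1.5e-03 -1.0e+00] [-0.18 -0.06  0.07] 0.0849
head_grip [([344.0, 215.3], 0.65)]
cutter_head [([337.7, 199.7], 0.89)]
head_rest []
```

View pics/w1.png

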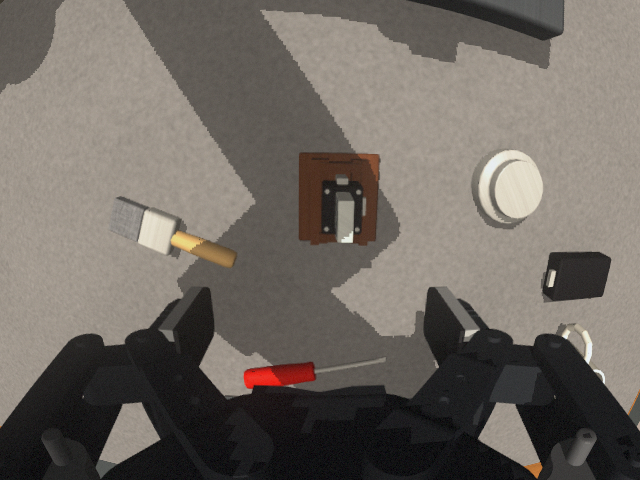

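```bash
cat > head.py <<'E'
import numpy as np,cv2,sys
d=np.load(f"pics/{sys.argv[1]}.npz"); X=d["X"];uv=d["uv"]
k=(abs(X[:,0]-.49)<.06)&(abs(X[:,1]+.38)<.06)
Q=X[k];U=uv[k]
print("zhist",np.histogram(Q[:,2],bins=np.arange(-.01,.13,.005)))
ztop=np.percentile(Q[:,2],99.8);print("ztop",ztop)
for n,lo,hi in(("griptop",ztop-.004,1),("block",.062,.082),("rest",.03,.046)):
    q=Q[(Q[:,2]>lo)&(Q[:,2]<hi)]
    r=cv2.minAreaRect((q[:,:2]*1000).astype(np.float32)); print(n,len(q),q[:,2].mean(),q.min(0),q.max(0),r)
E
python3 head.py w1
python3 -c "
import cv2;a=cv2.imread('pics/w1.png');cv2.imwrite('pics/w1c.png',cv2.resize(a[140:260,270:420],None,fx=5,fy=5,interpolation=cv2.INTER_CUBIC))"
```

```text
zhist (array([   0,  108, 6210, 1628,  672,   21,   19,   37,  323, 1317,  610,
         22,   80,   49,   24,  151, 1191,   20,   19,   19,   34,   42,
         27,   33,  701,   15,    0,    0]), array([-0.01 , -0.005,  0.   ,  0.005,  0.01 ,  0.015,  0.02 ,  0.025,
        0.03 ,  0.035,  0.04 ,  0.045,  0.05 ,  0.055,  0.06 ,  0.065,
        0.07 ,  0.075,  0.08 ,  0.085,  0.09 ,  0.095,  0.1  ,  0.105,
        0.11 ,  0.115,  0.12 ,  0.125,  0.13 ]))
ztop 0.33917861189123527
griptop 5246 0.33668325498724627 [ 0.43384275 -0.38528365  0.33517888] [ 0.5449475  -0.36717098  0.3406442 ] ((489.5509033203125, -375.4002685546875), (16.629758834838867, 110.76276397705078), 87.3336410522461)
block 1396 0.07128658455775465 [ 0.47730553 -0.4106037   0.06211251] [ 0.51170895 -0.3568826   0.08179519] ((494.5716552734375, -383.76312255859375), (53.75188446044922, 34.295833587646484), 89.49095916748047)
rest 2252 0.03873558733043435 [ 0.46753986 -0.42471001  0.03005772] [ 0.52162894 -0.34394803  0.04583454] ((494.91448974609375, -384.52850341796875), (54.09064483642578, 80.75540161132812), 0.4690975546836853)
```

View pics/w1c.png

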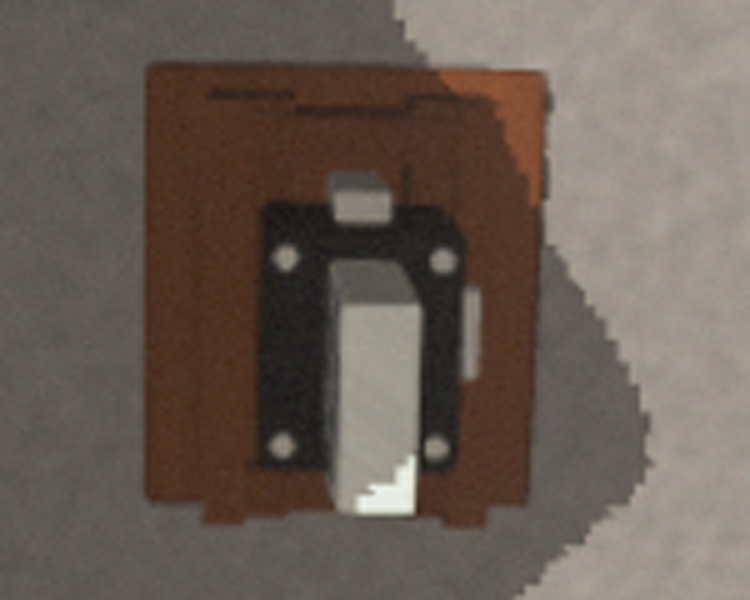

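```bash
python3 -m inch '[[-4,1.8,0,0,0,0,8.5],[0,0,0,0,0,0,8.5]]'; python3 look.py w2 head_grip cutter_head head_rest; python3 head.py w2;python3 -c "
import cv2;a=cv2.imread('pics/w2.png');cv2.imwrite('pics/w2c.png',cv2.resize(a[40:220,240:400],None,fx=3,fy=3,interpolation=cv2.INTER_CUBIC))"
```

```text
clock: 3.4
tcp_pos: [0.4898, -0.4376, 0.2284]
orientation: [-0.0, 0.707, 0.708, -0.0]
wrist_force: [0.3, 0.5, -0.5]
finger_gap: 0.0848
3.4 [ 0.4898 -0.4376  0.2284] yaw 90.07 z [-0.0012 -0.     -1.    ] [ 0.32  0.53 -0.5 ] 0.0848
head_grip [([321.7, 155.8], 0.76)]
cutter_head [([321.4, 150.2], 0.95)]
head_rest []
zhist (array([   0,  117, 6732, 1611,  709,    6,   15,    5,  367, 1541,  726,
          0,   74,    4,    0,  213, 1312,    0,    0,    0,    0,    0,
          2,    8,  746,   14,    0,    0]), array([-0.01 , -0.005,  0.   ,  0.005,  0.01 ,  0.015,  0.02 ,  0.025,
        0.03 ,  0.035,  0.04 ,  0.045,  0.05 ,  0.055,  0.06 ,  0.065,
        0.07 ,  0.075,  0.08 ,  0.085,  0.09 ,  0.095,  0.1  ,  0.105,
        0.11 ,  0.115,  0.12 ,  0.125,  0.13 ]))
ztop 0.33657593412095005
griptop 5009 0.33397123248055877 [ 0.43004072 -0.43430697  0.33257624] [ 0.54994744 -0.41554883  0.33759391] ((489.99407958984375, -424.9241027832031), (18.752397537231445, 119.90689849853516), 89.99324035644531)
block 1525 0.07109251351995693 [ 0.47713448 -0.4108027   0.06565191] [ 0.51194978 -0.35784249  0.07406564] ((494.77728271484375, -384.3480529785156), (34.567718505859375, 53.04216766357422), 1.1704057455062866)
rest 2634 0.03871074152912439 [ 0.46724952 -0.42407543  0.03069695] [ 0.52186334 -0.3445583   0.04237672] ((494.539794921875, -384.30816650390625), (54.609588623046875, 79.51573181152344), 0.02810400165617466)
```

View pics/w2c.png

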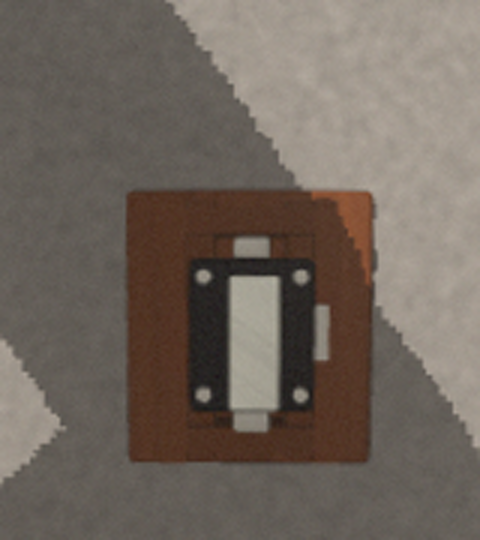

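```bash
python3 - <<'E'
import numpy as np,cv2
for w in("w1","w2"):
    d=np.load(f"pics/{w}.npz"); X=d["X"]
    k=(abs(X[:,0]-.4945)<.03)&(abs(X[:,1]+.384)<.04)&(X[:,2]>.108)&(X[:,2]<.12)
    q=X[k];print(len(q),np.median(q[:,2]),q.min(0),q.max(0),q.mean(0),cv2.minAreaRect((q[:,:2]*1000).astype(np.float32)))
    k=(abs(X[:,0]-.4945)<.03)&(abs(X[:,1]+.384)<.04)&(X[:,2]>.068)&(X[:,2]<.074);print(np.median(X[k][:,2]))
from h import *
s1=np.load("pics/w1.npz");s2=np.load("pics/w2.npz")
a=dict(W=s1["W"],mtx=s1["mtx"],fish=True);b=dict(W=s2["W"],mtx=s2["mtx"],fish=True)
print(tri([(a,(344,215.3)),(b,(321.7,155.8))]))
# grip-top corner from crops
print(tri([(a,(270+328/5,140+515/5)),(b,(240+228/3,40+409/3))]), tri([(a,(270+421/5,140+303/5)),(b,(240+279/3,40+276/3))]))
E
```

```text
728 0.11356034080017677 [ 0.48844208 -0.39975704  0.10800816] [ 0.50073546 -0.36826527  0.11557896] [ 0.4943847  -0.38358195  0.11346508] ((494.57086181640625, -384.02105712890625), (12.240242958068848, 31.50716209411621), 0.18630824983119965)
0.07159772816477464
760 0.11352854864729639 [ 0.48878385 -0.39983261  0.11118849] [ 0.50073574 -0.36884709  0.1157002 ] [ 0.49455412 -0.3842172   0.11353498] ((494.7173767089844, -384.3538513183594), (11.89396858215332, 30.955766677856445), 0.31837865710258484)
0.0715373582598422
(array([ 0.49429996, -0.38673323,  0.0828638 ]), [np.float64(0.0014196190520095252), np.float64(0.0014196190520094146)])
(array([ 0.4882957 , -0.40001088,  0.11444153]), [np.float64(0.0005651898204322793), np.float64(0.0005651898204323246)]) (array([ 0.5005646 , -0.36884066,  0.11182681]), [np.float64(4.898708089780399e-06), np.float64(4.898708089913028e-06)])
```

```bash
python3 -m inch '[[4.4,0.6,-2,0,0,0,8.5],[4.4,0.6,-2,0,0,0,8.5],[4.4,0.6,-2,0,0,0,8.5],[4.4,0.6,-2,0,0,0,8.5],[4.4,0.6,0,0,0,0,8.5]]'; python3 -m inch '[[4.4,0.6,0,0,0,0,8.5],[4.4,0.6,0,0,0,0,8.5],[4.4,0.6,0,0,0,0,8.5],[4.4,0.6,0,0,0,0,8.5],[4.4,0.6,0,0,0,0,8.5]]';python3 -m inch '[[0,0,0,0,0,0,8.5],[0,0,0,0,0,0,8.5]]'; python3 look.py w3 cradle_grip cradle carriage bolt
```

```text
clock: 4.1
tcp_pos: [0.5191, -0.2116, 0.3155]
orientation: [0.003, 0.705, 0.709, 0.001]
wrist_force: [1.3, 0.2, -0.4]
finger_gap: 0.0849
clock: 4.6
tcp_pos: [0.5468, 0.0091, 0.3125]
orientation: [0.001, 0.705, 0.709, 0.001]
wrist_force: [0.7, -0.3, -0.2]
finger_gap: 0.085
clock: 4.8
tcp_pos: [0.547, 0.0083, 0.3121]
orientation: [0.001, 0.704, 0.71, 0.0]
wrist_force: [0.4, -0.8, 0.1]
finger_gap: 0.0856
4.8 [0.547  0.0083 0.3121] yaw 90.46 z [ 1.3e-03 -7.0e-04 -1.0e+00] [ 0.38 -0.77  0.13] 0.0856
cradle_grip []
cradle []
carriage []Traceback (most recent call last):
  File "look.py", line 7, in <module>
    r=tip_of(p,l); print(l,[(x["location"],x["confidence"]) for x in r[:2]])
ValueError: it knows: carriage, cradle, cradle_grip, cutter_head, disc_weight, dust_brush, head_grip, head_rest, lacquer, loupe, screwdriver, stylus_tin
```

View pics/w3.png

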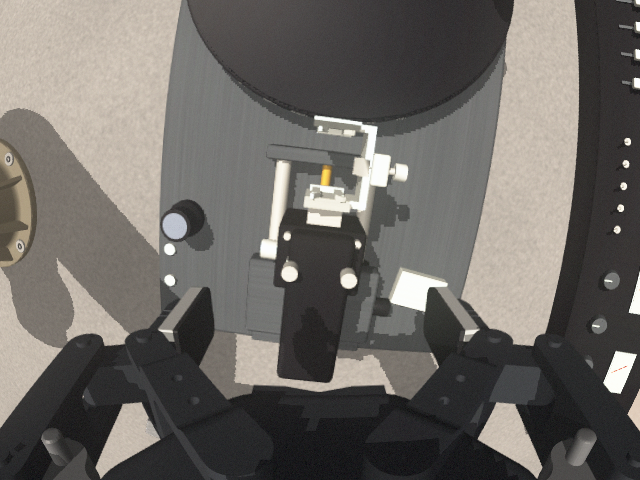

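```bash
sed -i 's/ bolt//' look.py; python3 look.py w4 cradle_grip cradle; python3 - <<'E'
import numpy as np,cv2
d=np.load("pics/w4.npz");a=d["pixels"][:,:,::-1]
cv2.imwrite('pics/w4c.png',cv2.resize(a[100:240,260:430],None,fx=4.5,fy=4.2,interpolation=cv2.INTER_CUBIC))
X=d["X"];uv=d["uv"]
k=(uv[:,0]>300)&(uv[:,0]<420)&(uv[:,1]>105)&(uv[:,1]<260)
print(np.histogram(X[k][:,2],bins=np.arange(.05,.215,.004)))
# height map
H=np.zeros((480,640,3));H[uv[:,1],uv[:,0]]=X
c=H[100:240,260:430,2]; c=np.clip((c-.05)/.15*255,0,255).astype(np.uint8)
cv2.imwrite('pics/w4h.png',cv2.resize(cv2.applyColorMap(c,cv2.COLORMAP_JET),None,fx=4.5,fy=4.2,interpolation=cv2.INTER_NEAREST))
E
```

```text
5.0 [0.5472 0.006  0.3115] yaw 90.2 z [ 3.e-04 -3.e-04 -1.e+00] [-0.51 -0.67 -0.35] 0.0851
cradle_grip []
cradle []
(array([   3, 8172,  336,   10,   14,   86,  267,  360,  569, 1378,   38,
          0,    2,   14,   19,   21,   21,   30,   45,  154,  231,   92,
         99,   94,  104,  156,  714, 1140,  846,  867,  680,  130,   73,
         72,  242, 1185,    1,    0,    0,    0,    0]), array([0.05 , 0.054, 0.058, 0.062, 0.066, 0.07 , 0.074, 0.078, 0.082,
       0.086, 0.09 , 0.094, 0.098, 0.102, 0.106, 0.11 , 0.114, 0.118,
       0.122, 0.126, 0.13 , 0.134, 0.138, 0.142, 0.146, 0.15 , 0.154,
       0.158, 0.162, 0.166, 0.17 , 0.174, 0.178, 0.182, 0.186, 0.19 ,
       0.194, 0.198, 0.202, 0.206, 0.21 , 0.214]))
```

View pics/w4c.png

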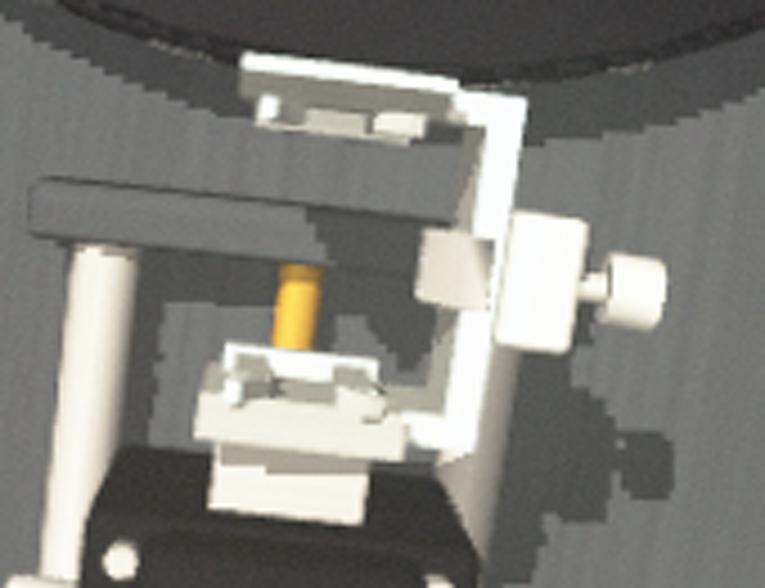

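View pics/w4h.png

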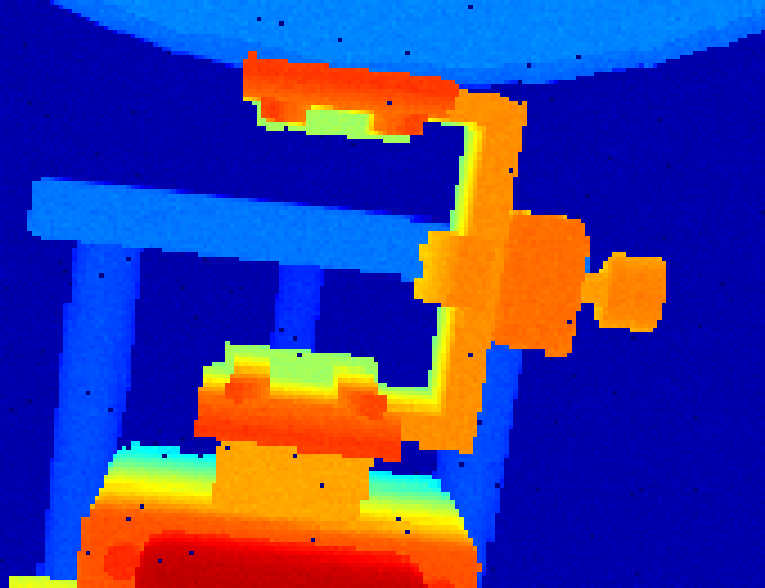

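```bash
cat > cr.py <<'E'
import numpy as np,cv2,sys
d=np.load(f"pics/{sys.argv[1]}.npz");X=d["X"]
k=(abs(X[:,0]-.56)<.08)&(abs(X[:,1]-.045)<.07)&(X[:,2]>.095)&(X[:,2]<.2)
X=X[k]
S=6
img=np.zeros((600,800),np.uint8)
xs=((X[:,0]-.49)*1000*S).astype(int); ys=((.105-X[:,1])*1000*S).astype(int)
o=np.argsort(X[:,2])
col=np.clip((X[:,2]-.09)/.09*255,1,255).astype(np.uint8)
for i in o:
    cv2.circle(img,(xs[i],ys[i]),3,int(col[i]),-1)
im=cv2.applyColorMap(img,cv2.COLORMAP_JET)
for g in range(0,14):
    cv2.line(im,(g*60,0),(g*60,600),(255,255,255) if g%5==1 else (90,90,90),1)
for g in range(0,10):
    cv2.line(im,(0,g*60+30),(800,g*60+30),(90,90,90),1)
    cv2.putText(im,f"{(.1-g*.01):.2f}",(0,g*60+28),0,.4,(255,255,255))
for g in range(0,14): cv2.putText(im,f"{.49+g*.01:.2f}",(g*60,595),0,.4,(255,255,255))
cv2.imwrite(f'pics/{sys.argv[1]}_map.png',im)
q=X[(X[:,2]>.164)&(X[:,2]<.182)]
far=q[(q[:,1]>.065)&(q[:,0]<.575)]
near=q[(q[:,1]<.03)&(q[:,1]>0.0)&(q[:,0]<.573)]
for n,f in(("far",far),("near",near)):
    f=f[f[:,2]>.1665]
    print(n,len(f),np.median(f[:,2]),cv2.minAreaRect((f[:,:2]*1000).astype(np.float32)),f.min(0),f.max(0))
E
python3 cr.py w4
```

```text
far 422 0.17149022916130222 ((559.5709228515625, 82.38594055175781), (11.590364456176758, 31.41105842590332), 82.1900863647461) [0.54453745 0.07581343 0.16656774] [0.57496182 0.09008681 0.17518306]
near 766 0.17047827845806332 ((543.6231689453125, 14.845407485961914), (29.633235931396484, 55.64124298095703), 89.99242401123047) [5.15800653e-01 2.67017059e-05 1.66509143e-01] [0.57144464 0.02966219 0.18199255]
```

View pics/w4_map.png

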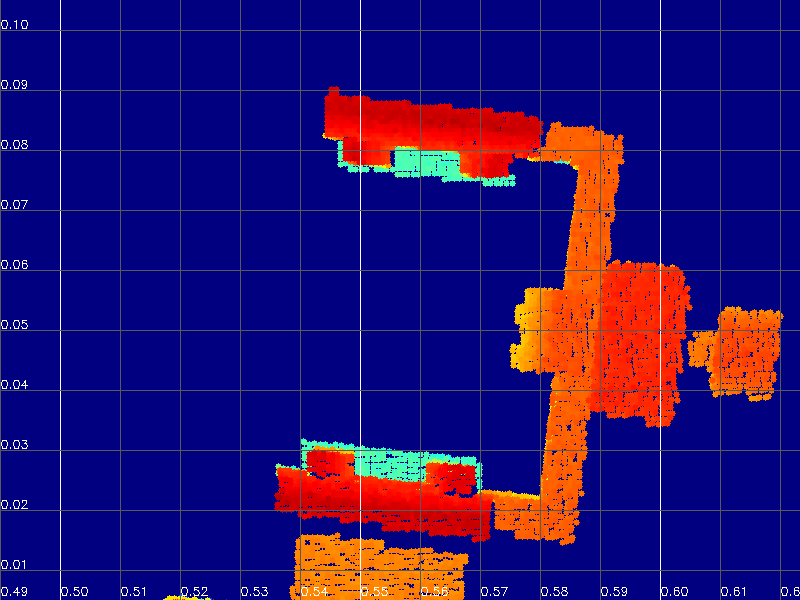

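```bash
cat > fit.py <<'E'
import numpy as np,sys
d=np.load(f"pics/{sys.argv[1]}.npz");X=d["X"]
k=(abs(X[:,0]-.56)<.08)&(abs(X[:,1]-.045)<.07)&(X[:,2]>.095)&(X[:,2]<.2);X=X[k]
def line(q,ax,ext,w=.001):
    b=np.floor(q[:,ax]/w); u=np.unique(b); P=[]
    for i in u:
        r=q[b==i]; 
        if len(r)<3: continue
        P.append((r[:,ax].mean(), ext(r[:,1-ax])))
    P=np.array(P); 
    for _ in range(3):
        c=np.polyfit(P[:,0],P[:,1],1); e=P[:,1]-np.polyval(c,P[:,0]); P=P[abs(e)<max(2*e.std(),.0003)]
    return np.degrees(np.arctan(c[0])),c
hi=X[X[:,2]>.166]; sp=X[(X[:,2]>.158)&(X[:,2]<.167)]
far=hi[(hi[:,1]>.065)&(hi[:,0]>.546)&(hi[:,0]<.578)]
near=hi[(hi[:,1]<.032)&(hi[:,1]>.0155)&(hi[:,0]>.538)&(hi[:,0]<.569)]
print("far outer",line(far,0,np.max)); print("near outer",line(near,0,np.min))
s1=sp[(sp[:,0]>.576)&(sp[:,0]<.6)]
for lo,hi_ in((.027,.04),(.06,.076)):
    pass
s=s1[((s1[:,1]>.027)&(s1[:,1]<.04))|((s1[:,1]>.062)&(s1[:,1]<.076))]
print("spine left",line(s,1,np.min))
th=np.radians(float(sys.argv[2])); R=np.array([[np.cos(th),-np.sin(th)],[np.sin(th),np.cos(th)]])
c0=np.array([.558,.053]); L=(X[:,:2]-c0)@R
z=X[:,2]
m=(abs(L[:,0])<.026)&(abs(L[:,1])<.042)
def rng(n,s): print(n,s.sum(),"x",np.percentile(L[s,0],[1,50,99]).round(4),"y",np.percentile(L[s,1],[1,50,99]).round(4),"z",np.percentile(z[s],[5,50,95]).round(4))
for sg in(1,-1):
    y=L[:,1]*sg; xx=L[:,0]
    rng(f"cheek{sg}",m&(y>.02)&(z>.166)&(xx<.0195))
    rng(f"lip-{sg}",m&(y>.02)&(y<.0285)&(z>.158)&(xx<-.002)&(xx>-.02))
    rng(f"lip+{sg}",m&(y>.02)&(y<.0285)&(z>.158)&(xx>.002)&(xx<.018))
    rng(f"low{sg}",m&(y>.02)&(z>.11)&(z<.15)&(abs(xx)<.015))
    # gap profile along x
    for b in np.arange(-.012,.0121,.001):
        t=m&(y>.0225)&(y<.0275)&(abs(xx-b)<.0005); 
        print(round(b*1000),t.sum(),np.percentile(z[t],[10,50,90]).round(4) if t.sum() else "",end=" | ")
    print()
E
python3 fit.py w4 -6.8
```

```text
far outer (np.float64(-5.911922132813254), array([-0.10355025,  0.14532481]))
near outer (np.float64(-8.05506125784048), array([-0.14152095,  0.0961043 ]))
spine left (np.float64(6.783481172563887), array([0.11895038, 0.57770627]))
cheek1 496 x [-0.0171  0.0003  0.0178] y [0.0242 0.0309 0.0348] z [0.1667 0.1714 0.1739]
lip-1 77 x [-0.0163 -0.0099 -0.0028] y [0.0237 0.0266 0.0284] z [0.1628 0.1668 0.1721]
lip+1 76 x [0.0031 0.0096 0.0166] y [0.024  0.0266 0.0284] z [0.1627 0.1667 0.1718]
low1 135 x [-0.0145  0.0005  0.0143] y [0.0226 0.0245 0.0277] z [0.1292 0.1306 0.147 ]
-12 9 [0.1301 0.1705 0.1734] | -11 10 [0.131  0.1706 0.1719] | -10 9 [0.1303 0.1682 0.1705] | -9 7 [0.1537 0.1666 0.1671] | -8 8 [0.1375 0.1661 0.1675] | -7 9 [0.1384 0.1642 0.1651] | -6 5 [0.141  0.1613 0.1637] | -5 7 [0.1301 0.1309 0.1316] | -4 6 [0.1302 0.1306 0.1319] | -3 6 [0.1305 0.131  0.1313] | -2 7 [0.1293 0.13   0.1306] | -1 7 [0.1296 0.1305 0.1309] | 0 7 [0.1296 0.13   0.1307] | 1 6 [0.13   0.1312 0.1317] | 2 6 [0.1295 0.1298 0.1306] | 3 6 [0.1297 0.1306 0.1309] | 4 6 [0.1288 0.1296 0.1304] | 5 7 [0.1292 
[... 644 characters left out ...]
0.1714] | -10 15 [0.1319 0.1609 0.1693] | -9 14 [0.1308 0.157  0.1689] | -8 12 [0.1309 0.1527 0.1664] | -7 17 [0.1287 0.1454 0.1642] | -6 8 [0.1298 0.1539 0.164 ] | -5 6 [0.1296 0.1303 0.1314] | -4 7 [0.1294 0.1305 0.1313] | -3 5 [0.1295 0.1301 0.1312] | -2 5 [0.1284 0.1298 0.1308] | -1 5 [0.1291 0.1309 0.1315] | 0 6 [0.1279 0.1306 0.1313] | 1 7 [0.1255 0.1299 0.1307] | 2 6 [0.1294 0.1304 0.1311] | 3 7 [0.1299 0.1304 0.131 ] | 4 5 [0.1292 0.1297 0.1305] | 5 6 [0.129  0.1298 0.1303] | 6 7 [0.1301 0.1307 0.1631] | 7 19 [0.1325 0.1459 0.1638] | 8 13 [0.1308 0.1455 0.1652] | 9 18 [0.1304 0.1508 0.1686] | 10 15 [0.1291 0.1563 0.1705] | 11 15 [0.1329 0.1607 0.1716] | 12 15 [0.1316 0.1551 0.1715] |
```

```bash
python3 rp.py; python3 -m inch '[[-1,0,0,0,0,7,8.5],[0,0,0,0,0,0,8.5],[0,0,0,0,0,0,8.5],[0,0,0,0,0,0,8.5],[0,0,0,0,0,0,8.5]]'; python3 look.py w5; python3 rp.py; python3 fit.py w5 -6.8 | grep -v '|'; python3 fit.py w5 -6.8 | grep  '|' | tr '|' '\n' | grep -E '^ ?-?[4567] '; python3 rp.py
```

```text
5.15 [0.5474 0.0061 0.3113] yaw 90.21 z [-0.e+00 -1.e-04 -1.e+00] [-0.04 -0.36  0.17] 0.0849
clock: 5.65
tcp_pos: [0.5475, -0.0025, 0.3113]
orientation: [-0.0, 0.747, 0.665, -0.0]
wrist_force: [0.7, 0.6, -0.4]
finger_gap: 0.085
5.65 [ 0.5475 -0.0025  0.3113] yaw 83.39 z [-0.  0. -1.] [ 0.75  0.57 -0.43] 0.085
5.7 [ 0.5475 -0.0025  0.3113] yaw 83.38 z [-0.  0. -1.] [-0.08 -0.78  0.08] 0.0848
far outer (np.float64(-8.163881440508165), array([-0.14345878,  0.16798731]))
near outer (np.float64(-6.591379009144965), array([-0.11555147,  0.08220795]))
spine left (np.float64(5.9625293270656465), array([0.10444307, 0.57909837]))
cheek1 530 x [-0.0179  0.0001  0.0174] y [0.0236 0.0309 0.0348] z [0.1665 0.1711 0.1737]
lip-1 95 x [-0.0175 -0.0097 -0.0021] y [0.0235 0.0266 0.0283] z [0.1633 0.1663 0.172 ]
lip+1 94 x [0.0025 0.01   0.0172] y [0.0235 0.0265 0.0284] z [0.1639 0.1672 0.1716]
low1 160 x [-0.014   0.0006  0.0144] y [0.0224 0.0236 0.0273] z [0.1293 0.1307 0.1479]
cheek-1 493 x [-0.0173  0.0004  0.0176] y [-0.0351 -0.0316 -0.0251] z [0.1667 0.1708 0.1738]
lip--1 59 x [-0.0145 -0.0097 -0.0058] y [-0.0284 -0.0263 -0.025 ] z [0.1584 0.1664 0.1719]
lip+-1 64 x [0.0055 0.0098 0.0167] y [-0.0284 -0.0264 -0.0249] z [0.1588 0.1669 0.1718]
low-1 237 x [-0.0142  0.      0.0149] y [-0.029  -0.0249 -0.0233] z [0.1273 0.1309 0.1493]
 -7 13 [0.1636 0.1651 0.1664] 
 -6 7 [0.1553 0.1629 0.165 ] 
 -5 14 [0.1301 0.1311 0.1487] 
 -4 9 [0.1301 0.1315 0.1656] 
 4 8 [0.1294 0.1305 0.154 ] 
 5 7 [0.129  0.1302 0.1445] 
 6 20 [0.1295 0.1419 0.164 ] 
 7 8 [0.1304 0.164  0.1651] 
 -7 13 [0.1339 0.1584 0.1642] 
 -6 10 [0.1312 0.1504 0.1629] 
 -5 5 [0.1287 0.1301 0.1308] 
 -4 11 [0.1283 0.1306 0.1315] 
 4 11 [0.1281 0.1301 0.1311] 
 5 5 [0.1283 0.1297 0.1306] 
 6 12 [0.1299 0.1405 0.162 ] 
 7 10 [0.1305 0.15   0.1642] 
5.7 [ 0.5475 -0.0025  0.3113] yaw 83.38 z [-0.  0. -1.] [-0.08 -0.78  0.08] 0.0848
```

```bash
python3 -m inch '[[-2,0,0,0,0,-6.8,8.5],[-4.4,-0.6,0,0,0,0,8.5],[-4.4,-0.6,0,0,0,0,8.5],[-4.4,-0.6,0,0,0,0,8.5],[-4.4,-0.6,0,0,0,0,8.5]]'; python3 -m inch '[[-4.4,-0.6,-0,0,0,0,8.5],[-3.6,-0.6,3.4,0,0,0,8.5],[-3.6,-0.6,3.4,0,0,0,8.5],[-3.6,-0.6,3.4,0,0,0,8.5],[-3.4,-0.5,3.4,0,0,0,8.5]]';python3 -m inch '[[0,0,0,0,0,0,8.5],[0,0,0,0,0,0,8.5],[0,0,0,0,0,0,8.5]]'; python3 rp.py
```

```text
clock: 6.2
tcp_pos: [0.5213, -0.1998, 0.3114]
orientation: [0.0, 0.706, 0.708, 0.0]
wrist_force: [0.1, 0.5, 0.5]
finger_gap: 0.0852
clock: 6.7
tcp_pos: [0.4926, -0.3861, 0.1741]
orientation: [0.0, 0.706, 0.708, 0.0]
wrist_force: [0.2, 0.1, -0.9]
finger_gap: 0.085
clock: 7.0
tcp_pos: [0.4937, -0.3842, 0.1766]
orientation: [0.001, 0.706, 0.708, 0.0]
wrist_force: [0.1, -0.1, -0.2]
finger_gap: 0.0848
7.0 [ 0.4937 -0.3842  0.1766] yaw 90.19 z [ 1.3e-03 -8.0e-04 -1.0e+00] [ 0.12 -0.06 -0.21] 0.0848
```

```bash
python3 -m inch '[[0,0.1,2.5,0,0,0,8.5],[0,0,2.5,0,0,0,8.5],[0,0,2.5,0,0,0,8.5],[0,0,2.3,0,0,0,8.5],[0,0,0,0,0,0,8.5]]' 50; python3 -m inch '[[0,0,0,0,0,0,5],[0,0,0,0,0,0,5]]'; python3 look.py w6; python3 rp.py
```

```text
clock: 7.5
tcp_pos: [0.4936, -0.3822, 0.076]
orientation: [-0.002, 0.706, 0.709, 0.0]
wrist_force: [-0.9, 0.4, -0.2]
finger_gap: 0.0849
clock: 7.7
tcp_pos: [0.4954, -0.3852, 0.0799]
orientation: [0.002, 0.706, 0.708, -0.0]
wrist_force: [-0.3, -0.5, 0.4]
finger_gap: 0.0585
7.7 [ 0.4954 -0.3852  0.0799] yaw 90.18 z [ 0.0027 -0.0028 -1.    ] [-0.29 -0.52  0.37] 0.0585
7.75 [ 0.4953 -0.3853  0.0798] yaw 90.17 z [ 0.0028 -0.0028 -1.    ] [ 0.47  0.51 -0.38] 0.0514
```

View pics/w6.png

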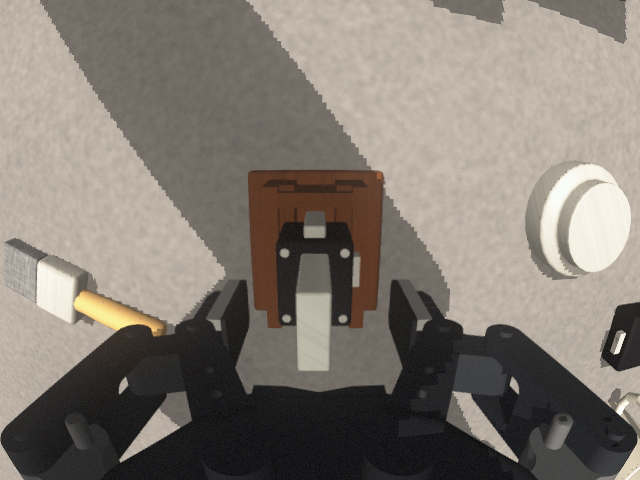

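```bash
python3 -m inch '[[0,0,0.1,0,0,0,4],[0,0,0,0,0,0,3],[0,0,0,0,0,0,2],[0,0,0,0,0,0,1.6],[0,0,0,0,0,0,1.4]]'; python3 -m inch '[[0,0,0,0,0,0,1],[0,0,0,0,0,0,0.8],[0,0,0,0,0,0,0.5],[0,0,0,0,0,0,0.5],[0,0,0,0,0,0,0.5]]' 60; python3 look.py w7; python3 rp.py
```

```text
clock: 8.25
tcp_pos: [0.4939, -0.3847, 0.0763]
orientation: [-0.0, 0.706, 0.708, -0.0]
wrist_force: [0.2, -0.4, -0.6]
finger_gap: 0.0137
clock: 8.75
tcp_pos: [0.4938, -0.3847, 0.0764]
orientation: [-0.0, 0.706, 0.708, -0.0]
wrist_force: [-1.4, -0.7, 1.0]
finger_gap: 0.0113
8.75 [ 0.4938 -0.3847  0.0764] yaw 90.12 z [-2.e-04 -2.e-04 -1.e+00] [-1.36 -0.68  0.96] 0.0113
8.8 [ 0.4938 -0.3847  0.0763] yaw 90.12 z [-3.e-04 -2.e-04 -1.e+00] [-1.3   0.59  1.4 ] 0.0115
```

View pics/w7.png

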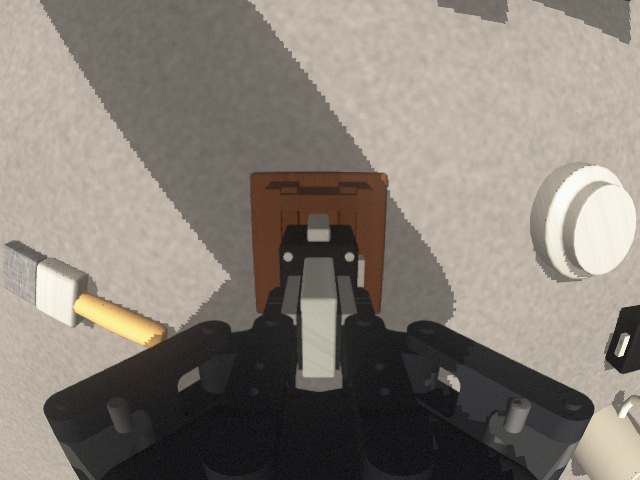

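```bash
python3 -m inch '[[0,0,-0.7,0,0,0,0.5],[0,0,-1.5,0,0,0,0.5],[0,0,-2.5,0,0,0,0.5],[0,0,-3,0,0,0,0.5],[0,0,-3,0,0,0,0.5]]'; python3 -m inch '[[0,0,-4,0,0,0,0.5],[0,0,-4,0,0,0,0.5],[0,0,0,0,0,0,0.5],[0,0,0,0,0,0,0.5],[0,0,0,0,0,0,0.5]]'; python3 look.py w8; python3 rp.py;python3 -c "
import cv2;a=cv2.imread('pics/w8.png');cv2.imwrite('pics/w8c.png',cv2.resize(a[180:400,230:410],None,fx=3.6,fy=2.7,interpolation=cv2.INTER_CUBIC))"
```

```text
clock: 9.3
tcp_pos: [0.4936, -0.3839, 0.1834]
orientation: [-0.001, 0.706, 0.708, 0.0]
wrist_force: [0.8, -0.8, -4.8]
finger_gap: 0.0112
clock: 9.8
tcp_pos: [0.4933, -0.3839, 0.2611]
orientation: [-0.002, 0.706, 0.708, 0.0]
wrist_force: [-0.3, 0.5, -4.5]
finger_gap: 0.0112
9.8 [ 0.4933 -0.3839  0.2611] yaw 90.13 z [-0.0025  0.0026 -1.    ] [-0.34  0.48 -4.49] 0.0112
9.85 [ 0.4932 -0.3838  0.2608] yaw 90.13 z [-0.003   0.0032 -1.    ] [ 0.44 -0.37 -4.16] 0.0112
```

View pics/w8c.png

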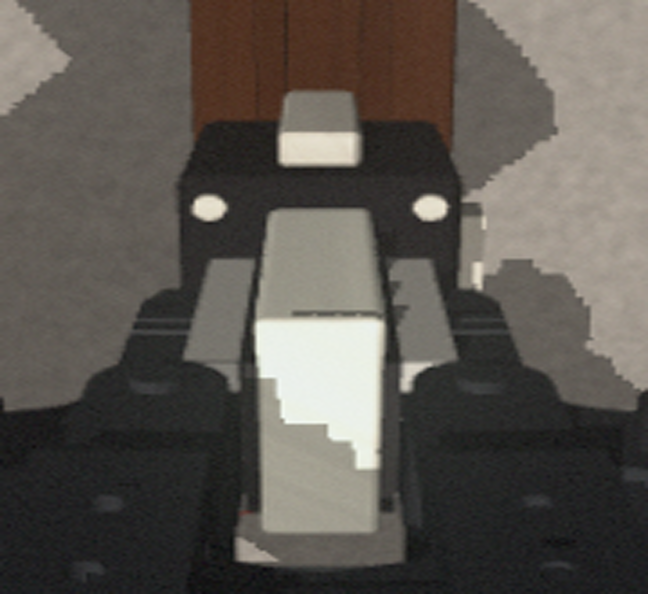

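```bash
sed -i 's/np.savez(\(.*\))$/np.savez(\1,tfc=p["tool_from_camera"])/' look.py; python3 look.py w9; cat > held.py <<'E'
import numpy as np,cv2,sys
d=np.load(f"pics/{sys.argv[1]}.npz");X=d["X"];T=d["W"]@np.linalg.inv(d["tfc"])
P=(X-T[:3,3])@T[:3,:3]   # tool coords
k=(abs(P[:,0])<.06)&(abs(P[:,1])<.04)&(abs(P[:,2])<.08); P=P[k]
# tool: x=head +y, y=head +x, z down
def rep(n,s):
    q=P[s]; print(n,len(q),"z",np.median(q[:,2]).round(4),"x",np.percentile(q[:,0],[1,99]).round(4),"y",np.percentile(q[:,1],[1,99]).round(4))
print(np.histogram(P[abs(P[:,1])<.005][:,2],bins=np.arange(-.08,.08,.004)))
rep("griptop",(P[:,2]<-.030)&(P[:,2]>-.045)&(abs(P[:,1])<.01)&(P[:,0]<.02))
q=P[(P[:,2]<-.030)&(P[:,2]>-.045)&(abs(P[:,1])<.01)&(P[:,0]<.025)]
print(cv2.minAreaRect((q[:,:2]*1000).astype(np.float32)))
b=(P[:,2]>-.004)&(P[:,2]<.012)&(P[:,0]>.010)&(P[:,0]<.035)
rep("block",b); rep("railtop",b&(P[:,0]>.0215)&(abs(P[:,1])<.009))
q=P[b&(P[:,0]>.017)&(abs(P[:,1])<.0155)]
A=np.c_[q[:,:2],np.ones(len(q))]; c,*_=np.linalg.lstsq(A,q[:,2],rcond=None);print("block plane slopes deg",np.degrees(c[:2]),c[2])
E
python3 held.py w9
```

```text
9.85 [ 0.4932 -0.3838  0.2608] yaw 90.13 z [-0.003   0.0032 -1.    ] [ 0.44 -0.37 -4.16] 0.0112
(array([ 318,   56,    0,    0,    0,    0,    0,    0,    0,    1, 2371,
        168,  147,  132,  112,  114,   91,  108,   80,   74,  114,  315,
        299,   54,   54,   35,   38,   35,   42,   19,    0,    0,    0,
          0,    0,    0,    0,    0,    0]), array([-8.0000000e-02, -7.6000000e-02, -7.2000000e-02, -6.8000000e-02,
       -6.4000000e-02, -6.0000000e-02, -5.6000000e-02, -5.2000000e-02,
       -4.8000000e-02, -4.4000000e-02, -4.0000000e-02, -3.6000000e-02,
       -3.2000000e-02, -2.8000000e-02, -2.4000000e-02, -2.0000000e-02,
       -1.6000000e-02, -1.2000000e-02, -8.0000000e-03, -4.0000000e-03,
        6.9388939e-17,  4.0000000e-03,  8.0000000e-03,  1.2000000e-02,
        1.6000000e-02,  2.0000000e-02,  2.4000000e-02,  2.8000000e-02,
        3.2000000e-02,  3.6000000e-02,  4.0000000e-02,  4.4000000e-02,
        4.8000000e-02,  5.2000000e-02,  5.6000000e-02,  6.0000000e-02,
        6.4000000e-02,  6.8000000e-02,  7.2000000e-02,  7.6000000e-02]))
griptop 4117 z -0.0373 x [-0.0142  0.0167] y [-0.0093  0.0093]
((1.1648073196411133, -0.5481300354003906), (32.46107864379883, 19.98176383972168), 3.025681495666504)
block 2409 z 0.005 x [0.0103 0.0273] y [-0.0152  0.0173]
railtop 346 z 0.009 x [0.0215 0.0276] y [-0.0076  0.0081]
block plane slopes deg [36.91013915 -0.09922869] -0.006875931876298797
```

```bash
cat >> held.py <<'E'
print('---')
g=P[(abs(P[:,2]+.0373)<.0012)&(abs(P[:,1])<.0085)&(abs(P[:,0])<.025)]
print(len(g),np.percentile(g[:,0],[.5,99.5]).round(4),np.percentile(g[:,1],[.5,3,97,99.5]).round(4),g.mean(0).round(4),cv2.minAreaRect((g[:,:2]*1000).astype(np.float32)))
b=P[(abs(P[:,2]-.0048)<.0015)&(P[:,0]>.008)&(P[:,0]<.0225)]
for x0 in np.arange(.009,.022,.002):
    r=b[abs(b[:,0]-x0)<.001]; print(x0.round(3),len(r),np.percentile(r[:,1],[1,99]).round(4) if len(r)>5 else "")
print("block far edge x",np.percentile(b[abs(b[:,1])>.006][:,0],[90,99]))
r=P[(P[:,2]>.0075)&(P[:,2]<.012)&(P[:,0]>.021)&(P[:,0]<.032)&(abs(P[:,1])<.012)]
print("rail",len(r),np.percentile(r[:,1],[2,98]),np.percentile(r[:,0],[2,98]),np.median(r[:,2]))
A=b[(b[:,0]>.0135)&(b[:,0]<.02)&(abs(b[:,1])<.016)];c=np.polyfit(A[:,1],A[:,2],1);print("roll slope deg",np.degrees(c[0]))
c=np.polyfit(g[:,0],g[:,2],1);print("pitch griptop deg",np.degrees(c[0]))
c=np.polyfit(r[:,1],r[:,0],1)
E
python3 held.py w9 | sed -n '/---/,$p'
```

```text
---
2876 [-0.0146  0.0167] [-0.0077 -0.0056  0.0068  0.008 ] [ 0.0024  0.0009 -0.0373] ((0.9147434234619141, 0.04696846008300781), (16.774730682373047, 32.01408004760742), 89.3408432006836)
0.009 193 [-0.0153  0.0172]
0.011 191 [-0.0152  0.0172]
0.013 203 [-0.0155  0.0175]
0.015 201 [-0.0154  0.0175]
0.017 324 [-0.0152  0.017 ]
0.019 361 [-0.0153  0.0169]
0.021 270 [-0.0146  0.0166]
block far edge x [0.02026018 0.0213759 ]
rail 459 [-0.01054858  0.01084706] [0.02105632 0.02745337] 0.009091732562163337
roll slope deg -0.06949881714672952
pitch griptop deg 0.23899229866019192
```

```bash
python3 -m inch '[[1,0,-2,0,0,0,0.5],[3,0.6,-2,0,0,0,0.5],[4,0.7,-1,0,0,0,0.5],[4.4,0.7,0,0,0,0,0.5],[4.4,0.7,0,0,0,0,0.5]]'; python3 -m inch '[[4.4,0.7,0,0,0,0,0.5],[4.4,0.7,0,0,0,0,0.5],[4.4,0.7,0,0,0,0,0.5],[4.4,0.7,0,0,0,0,0.5],[4,0.6,0,0,0,0,0.5]]'; python3 -m inch '[[3,0.5,0,0,0,3.4,0.5],[2,0.5,0,0,0,3.4,0.5],[0,0,0,0,0,0,0.5],[0,0,0,0,0,0,0.5],[0,0,0,0,0,0,0.5]]';python3 -m inch '[[0,0,0,0,0,0,0.5],[0,0,0,0,0,0,0.5],[0,0,0,0,0,0,0.5]]'; python3 look.py w10; python3 rp.py; python3 held.py w10 | sed -n '/---/,$p'
```

```text
clock: 10.4
tcp_pos: [0.5204, -0.2151, 0.3121]
orientation: [-0.001, 0.707, 0.708, -0.0]
wrist_force: [1.5, -0.0, -3.7]
finger_gap: 0.0117
clock: 10.9
tcp_pos: [0.5535, 0.0017, 0.3118]
orientation: [-0.001, 0.706, 0.708, -0.001]
wrist_force: [0.1, -0.7, -3.8]
finger_gap: 0.0112
clock: 11.4
tcp_pos: [0.5648, 0.0486, 0.3125]
orientation: [-0.0, 0.747, 0.665, -0.001]
wrist_force: [-0.4, 0.1, -4.9]
finger_gap: 0.0114
clock: 11.7
tcp_pos: [0.5652, 0.0485, 0.3133]
orientation: [0.0, 0.747, 0.664, -0.0]
wrist_force: [-0.3, -0.5, -4.2]
finger_gap: 0.0112
11.7 [0.5652 0.0485 0.3133] yaw 83.27 z [ 1.e-04 -2.e-04 -1.e+00] [-0.26 -0.55 -4.22] 0.0112
11.75 [0.5652 0.0486 0.3134] yaw 83.27 z [ 1.e-04 -1.e-04 -1.e+00] [-0.39  0.05 -4.25] 0.0112
---
2851 [-0.0143  0.0168] [-0.0073 -0.0053  0.0069  0.008 ] [ 0.0026  0.0009 -0.0373] ((0.9708337783813477, 0.9913206100463867), (16.911434173583984, 32.4466438293457), 84.79141998291016)
0.009 182 [-0.0157  0.0172]
0.011 190 [-0.0156  0.0171]
0.013 199 [-0.0152  0.0175]
0.015 203 [-0.0154  0.017 ]
0.017 335 [-0.0154  0.0169]
0.019 348 [-0.015   0.0168]
0.021 280 [-0.015   0.0165]
block far edge x [0.02025131 0.02141865]
rail 474 [-0.01092611  0.01092129] [0.02111153 0.02751249] 0.009105585230704816
roll slope deg -0.37420199182407243
pitch griptop deg 0.22129917992463627
```

View pics/w10.png

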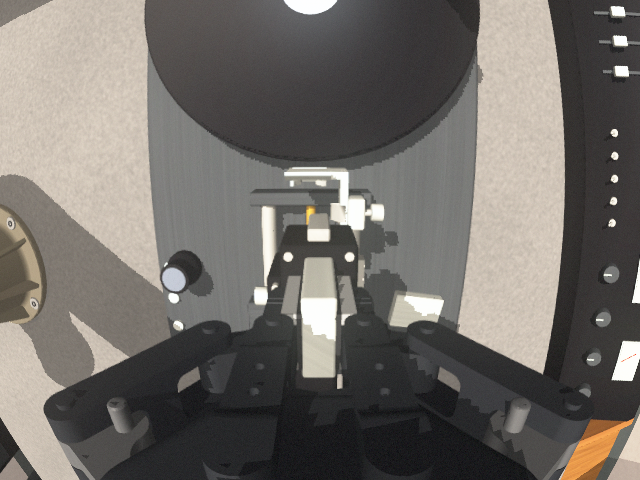

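```bash
python3 -m inch '[[0.3,-0.8,0,0,0,0,0.5],[0,0,1.5,0,0,0,0.5],[0,0,2,0,0,0,0.5],[0,0,2,0,0,0,0.5],[0,0,1,0,0,0,0.5]]'; python3 -m inch '[[0,0,0,0,0,0,0.5],[0,0,0,0,0,0,0.5],[0,0,0,0,0,0,0.5],[0,0,0,0,0,0,0.5],[0,0,0,0,0,0,0.5]]'; python3 look.py w11; python3 rp.py; python3 -c "
import cv2;a=cv2.imread('pics/w11.png');cv2.imwrite('pics/w11c.png',cv2.resize(a[140:330,240:420],None,fx=4,fy=3,interpolation=cv2.INTER_CUBIC))"; python3 cr.py w11
```

```text
clock: 12.25
tcp_pos: [0.5562, 0.0534, 0.2466]
orientation: [-0.001, 0.747, 0.665, -0.001]
wrist_force: [0.0, -0.2, -4.3]
finger_gap: 0.0113
clock: 12.75
tcp_pos: [0.558, 0.053, 0.249]
orientation: [0.0, 0.747, 0.665, 0.0]
wrist_force: [0.4, -0.7, -4.2]
finger_gap: 0.0113
12.75 [0.558 0.053 0.249] yaw 83.32 z [ 1.3e-03 -2.0e-04 -1.0e+00] [ 0.38 -0.68 -4.24] 0.0113
12.8 [0.5579 0.0531 0.2488] yaw 83.32 z [ 1.e-03 -1.e-04 -1.e+00] [-0.02 -0.38 -5.02] 0.0114
far 530 0.17181422660738752 ((559.5660400390625, 82.40455627441406), (10.77393627166748, 31.130340576171875), 82.69489288330078) [0.54427667 0.07546956 0.16663175] [0.57498067 0.08952431 0.17511934]
  return _methods._mean(a, axis=axis, dtype=dtype,
  ret = ret.dtype.type(ret / rcount)
Traceback (most recent call last):
  File "cr.py", line 25, in <module>
    print(n,len(f),np.median(f[:,2]),cv2.minAreaRect((f[:,:2]*1000).astype(np.float32)),f.min(0),f.max(0))
                                                                                        ~~~~~^^^
ValueError: zero-size array to reduction operation minimum which has no identity
```

View pics/w11c.png

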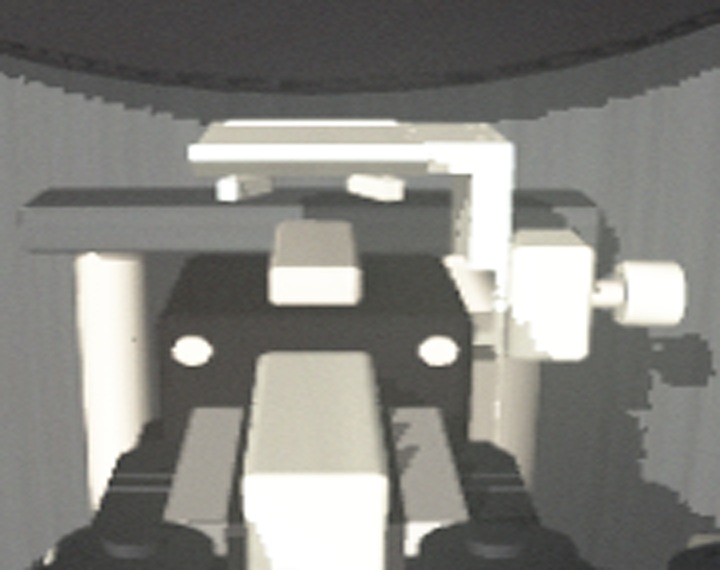

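View pics/w11_map.png

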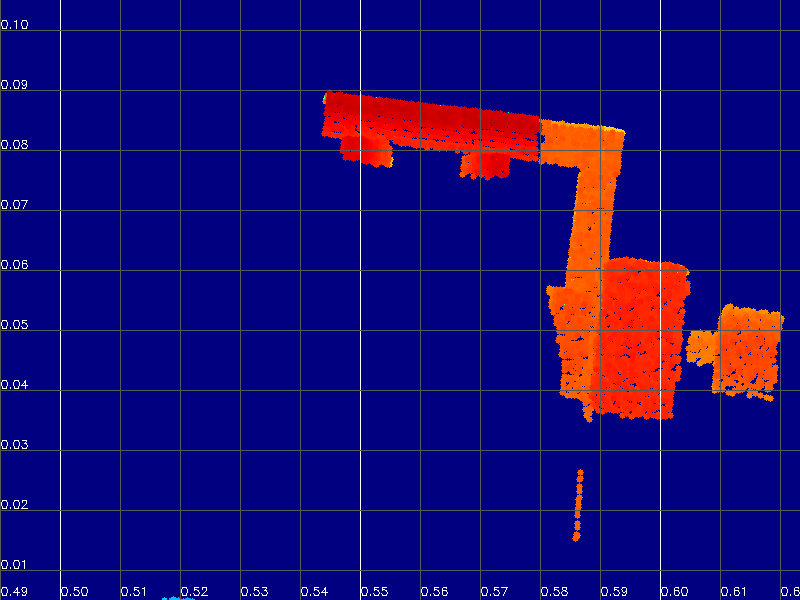

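```bash
cat > rel.py <<'E'
import numpy as np,sys
d=np.load(f"pics/{sys.argv[1]}.npz");X=d["X"];T=d["W"]@np.linalg.inv(d["tfc"])
P=(X-T[:3,3])@T[:3,:3]
yaw=np.degrees(np.arctan2(T[1,0],T[0,0]));print("tcp",T[:3,3].round(4),yaw.round(2))
th=np.radians(-6.8);R=np.array([[np.cos(th),-np.sin(th)],[np.sin(th),np.cos(th)]])
L=(X[:,:2]-[.558,.053])@R; z=X[:,2]
def mid(n,s,ax):
    v=np.percentile(L[s,ax],[2,98]);print(n,s.sum(),v.round(4),"mid",v.mean().round(5))
near=(abs(P[:,0])<.06)&(abs(P[:,1])<.03)
bl=near&(abs(P[:,2]-.0048)<.0015)&(P[:,0]>.010)&(P[:,0]<.0225)
mid("block x",bl,0)
rt=near&(P[:,2]>.0075)&(P[:,2]<.0105)&(P[:,0]>.0205)&(P[:,0]<.032)&(abs(P[:,1])<.02)
mid("railtop x",rt,0); print("rail y far",np.percentile(L[rt,1],[95,99]).round(4))
bf=near&(abs(P[:,2]-.0048)<.0015)&(P[:,0]>.017)&(P[:,0]<.024)&(abs(P[:,1])>.0065)
print("block y far",np.percentile(L[bf,1],[95,99]).round(4))
g=near&(abs(P[:,2]+.0373)<.0012)&(abs(P[:,1])<.0055)
mid("grip y",g,1)
c=(z>.16)&(z<.18)&(L[:,1]>.0295)&(L[:,1]<.037)&(abs(L[:,0])<.03); mid("cheek x",c&(L[:,0]<.0185)&(z>.1665),0); print("cheek y outer",np.percentile(L[c,1],[95,99]).round(4))
l=(z>.155)&(L[:,1]>.023)&(L[:,1]<.0285)&(abs(L[:,0])<.018)&(z<.18)
xs=np.sort(L[l,0]); i=np.argmax(np.diff(xs)*(abs(xs[:-1])<.009)); print("groove",xs[i].round(4),xs[i+1].round(4),"mid",((xs[i]+xs[i+1])/2).round(5),"lip y inner",np.percentile(L[l,1],[1,5]).round(4))
E
python3 rel.py w11;python3 rel.py w9|head -3; python3 rp.py
```

```text
tcp [0.558 0.053 0.249] 83.32
block x 1558 [-0.015   0.0169] mid 0.00093
railtop x 469 [-0.0135  0.015 ] mid 0.00072
rail y far [0.0273 0.0277]
block y far [0.0214 0.0216]
grip y 2421 [-0.0136  0.0164] mid 0.0014
cheek x 425 [-0.0168  0.0173] mid 0.00024
cheek y outer [0.0345 0.0346]
groove 0.0056 0.0063 mid 0.00592 lip y inner [0.0239 0.0243]
tcp [ 0.4932 -0.3838  0.2608] 90.13
block x 1550 [-0.0295  0.0023] mid -0.01356
railtop x 472 [-0.0284  0.0004] mid -0.01397
12.8 [0.5579 0.0531 0.2488] yaw 83.32 z [ 1.e-03 -1.e-04 -1.e+00] [-0.02 -0.38 -5.02] 0.0114Traceback (most recent call last):
  File "rel.py", line 18, in <module>
    c=(z>.16)&(z<.18)&(L[:,1]>.0295)&(L[:,1]<.037)&(abs(L[:,0])<.03); mid("cheek x",c&(L[:,0]<.0185)&(z>.1665),0); print("cheek y outer",np.percentile(L[c,1],[95,99]).round(4))
                                                                      ~~~^^^^^^^^^^^^^^^^^^^^^^^^^^^^^^^^^^^^^^^^
  File "rel.py", line 8, in mid
    v=np.percentile(L[s,ax],[2,98]);print(n,s.sum(),v.round(4),"mid",v.mean().round(5))
    return _quantile_unchecked(
        a, q, axis, out, overwrite_input, method, keepdims, weights)
    return _ureduce(a,
                    func=_quantile_ureduce_func,
    ...<5 lines>...
                    overwrite_input=overwrite_input,
                    method=method)
    r = func(a, **kwargs)
    result = _quantile(arr,
                       quantiles=q,
    ...<2 lines>...
                       out=out,
                       weights=wgt)
    slices_having_nans = np.isnan(arr[-1, ...])
                                  ~~~^^^^^^^^^
IndexError: index -1 is out of bounds for axis 0 with size 0
```

```bash
python3 -m inch '[[-0.12,-0.07,0.5,0,0,0,0.5],[0,0,1,0,0,0,0.5],[0,0,1,0,0,0,0.5],[0,0,0.7,0,0,0,0.5],[0,0,0,0,0,0,0.5]]'; python3 -m inch '[[0,0,0,0,0,0,0.5],[0,0,0,0,0,0,0.5],[0,0,0,0,0,0,0.5],[0,0,0,0,0,0,0.5]]'; python3 look.py w12; python3 rel.py w12; python3 rp.py; python3 -c "
import cv2;a=cv2.imread('pics/w12.png');cv2.imwrite('pics/w12c.png',cv2.resize(a[140:330,240:420],None,fx=4,fy=3,interpolation=cv2.INTER_CUBIC))"
```

```text
clock: 13.3
tcp_pos: [0.5557, 0.052, 0.2143]
orientation: [-0.001, 0.747, 0.665, -0.001]
wrist_force: [-0.1, 0.6, -3.9]
finger_gap: 0.0116
clock: 13.7
tcp_pos: [0.557, 0.052, 0.2167]
orientation: [0.0, 0.747, 0.665, 0.0]
wrist_force: [0.3, 0.4, -4.4]
finger_gap: 0.0114
13.7 [0.557  0.052  0.2167] yaw 83.32 z [ 8.e-04 -1.e-04 -1.e+00] [ 0.32  0.37 -4.39] 0.0114
tcp [0.557  0.052  0.2167] 83.32
block x 1577 [-0.0159  0.016 ] mid 4e-05
railtop x 470 [-0.0145  0.0141] mid -0.00018
rail y far [0.0261 0.0265]
block y far [0.0202 0.0205]
grip y 2422 [-0.0149  0.0153] mid 0.00021
cheek x 639 [-0.0172  0.0173] mid 3e-05
cheek y outer [0.0349 0.0351]
groove -0.0029 -0.0017 mid -0.00229 lip y inner [0.0236 0.0241]
13.75 [0.557  0.052  0.2166] yaw 83.33 z [ 6.e-04 -1.e-04 -1.e+00] [-0.39 -0.17 -4.46] 0.0114
```

View pics/w12c.png

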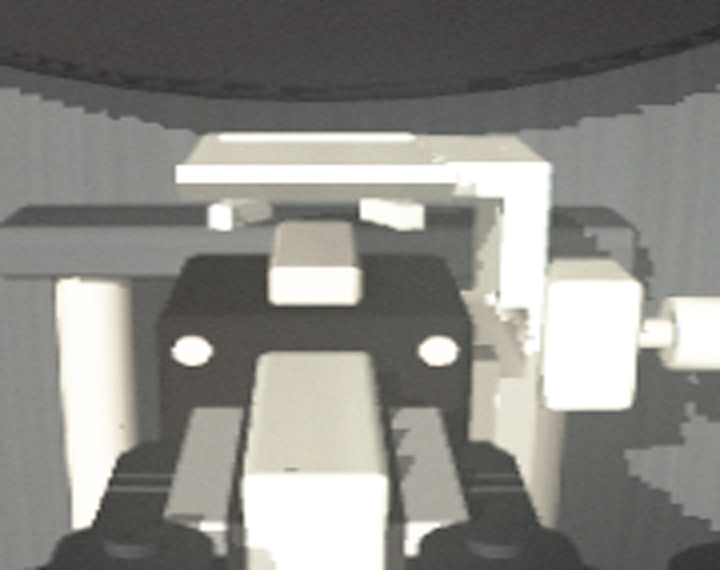

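```bash
python3 -m inch '[[0,0,0.3,0,0,0,0.5],[0,0,0.3,0,0,0,0.5],[0,0,0.2,0,0,0,0.5],[0,0,0.2,0,0,0,0.5],[0,0,0,0,0,0,0.5]]' ; python3 -m inch '[[0,0,0.2,0,0,0,0.5],[0,0,0.2,0,0,0,0.5],[0,0,0,0,0,0,0.5]]';python3 -m inch '[[0,0,0.2,0,0,0,0.5],[0,0,0.2,0,0,0,0.5],[0,0,0,0,0,0,0.5],[0,0,0,0,0,0,0.5]]'
```

```text
clock: 14.25
tcp_pos: [0.5565, 0.052, 0.2058]
orientation: [-0.0, 0.747, 0.665, -0.0]
wrist_force: [-0.7, 0.1, -3.7]
finger_gap: 0.0114
clock: 14.55
tcp_pos: [0.5566, 0.052, 0.202]
orientation: [-0.0, 0.747, 0.665, -0.0]
wrist_force: [0.4, 0.9, -4.0]
finger_gap: 0.0112
clock: 14.95
tcp_pos: [0.5567, 0.052, 0.1982]
orientation: [-0.0, 0.747, 0.665, -0.0]
wrist_force: [-0.6, 0.3, -4.3]
finger_gap: 0.0114
```

```bash
python3 -m inch '[[0,0,0.2,0,0,0,0.5],[0,0,0.2,0,0,0,0.5],[0,0,0.2,0,0,0,0.5],[0,0,0.1,0,0,0,0.5],[0,0,0,0,0,0,0.5]]' ; python3 look.py w13; python3 -m inch '[[0,0,0.1,0,0,0,0.5],[0,0,0.1,0,0,0,0.5],[0,0,0,0,0,0,0.5]]'; python3 -m inch '[[0,0,0.1,0,0,0,0.5],[0,0,0,0,0,0,0.5]]'; python3 -m inch '[[0,0,0.1,0,0,0,0.5],[0,0,0,0,0,0,0.5]]'
```

```text
clock: 15.45
tcp_pos: [0.5567, 0.052, 0.191]
orientation: [-0.0, 0.747, 0.665, -0.0]
wrist_force: [-0.1, 0.3, -4.4]
finger_gap: 0.0114
15.45 [0.5567 0.052  0.191 ] yaw 83.32 z [-4.e-04 -1.e-04 -1.e+00] [-0.14  0.34 -4.35] 0.0114
clock: 15.8
tcp_pos: [0.5567, 0.052, 0.1891]
orientation: [-0.0, 0.747, 0.665, -0.0]
wrist_force: [-0.7, -0.2, -4.5]
finger_gap: 0.0112
clock: 16.0
tcp_pos: [0.5567, 0.0519, 0.1881]
orientation: [-0.0, 0.747, 0.665, -0.0]
wrist_force: [0.2, -1.1, -4.5]
finger_gap: 0.0111
clock: 16.2
tcp_pos: [0.5567, 0.052, 0.1872]
orientation: [-0.0, 0.747, 0.665, -0.0]
wrist_force: [-0.4, -0.5, -4.7]
finger_gap: 0.011
```

View pics/w13.png

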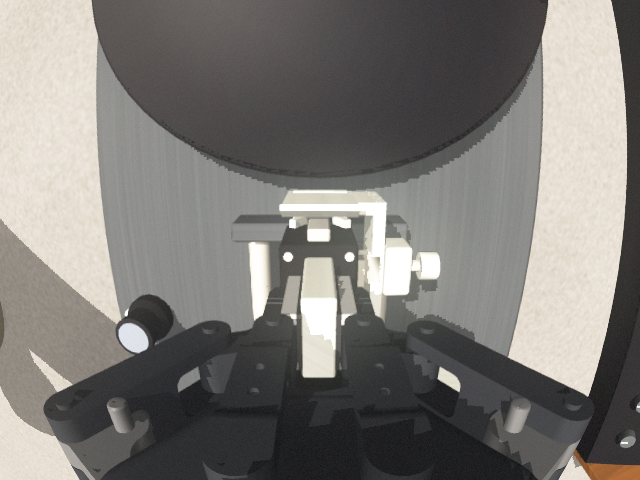

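```bash
for i in 1; do python3 -m inch '[[0,0,0.1,0,0,0,0.5],[0,0,0.1,0,0,0,0.5],[0,0,0,0,0,0,0.5]]'; done; python3 -m inch '[[0,0,0.1,0,0,0,0.5],[0,0,0,0,0,0,0.5]]'; python3 -m inch '[[0,0,0.1,0,0,0,0.5],[0,0,0,0,0,0,0.5]]'
```

```text
clock: 16.5
tcp_pos: [0.5565, 0.052, 0.1854]
orientation: [-0.0, 0.747, 0.665, -0.0]
wrist_force: [-1.8, 0.5, -1.1]
finger_gap: 0.0114
clock: 16.7
tcp_pos: [0.5566, 0.052, 0.1845]
orientation: [0.0, 0.747, 0.665, -0.0]
wrist_force: [-2.9, 0.9, 0.6]
finger_gap: 0.0115
clock: 16.9
tcp_pos: [0.5567, 0.052, 0.1833]
orientation: [0.0, 0.747, 0.665, -0.0]
wrist_force: [-2.1, 0.4, 0.6]
finger_gap: 0.0113
```

```bash
python3 -m inch '[[0,0,0.1,0,0,0,0.5],[0,0,0,0,0,0,0.5]]'; python3 -m inch '[[0,0,0.1,0,0,0,0.5],[0,0,0,0,0,0,0.5]]'; python3 -m inch '[[0,0,0.1,0,0,0,0.5],[0,0,0,0,0,0,0.5]]'; python3 -m inch '[[0,0,0.1,0,0,0,0.5],[0,0,0,0,0,0,0.5]]'
```

```text
clock: 17.1
tcp_pos: [0.5566, 0.052, 0.1822]
orientation: [-0.0, 0.747, 0.665, -0.0]
wrist_force: [-3.9, -0.2, 0.7]
finger_gap: 0.0115
clock: 17.3
tcp_pos: [0.5567, 0.052, 0.1812]
orientation: [-0.0, 0.747, 0.665, -0.0]
wrist_force: [-2.7, 0.8, 1.6]
finger_gap: 0.0112
clock: 17.5
tcp_pos: [0.5562, 0.052, 0.1792]
orientation: [-0.001, 0.747, 0.665, -0.001]
wrist_force: [-2.8, 0.6, -5.5]
finger_gap: 0.011
clock: 17.7
tcp_pos: [0.5562, 0.052, 0.1786]
orientation: [-0.001, 0.747, 0.665, -0.001]
wrist_force: [-3.6, 0.6, -3.3]
finger_gap: 0.0114
```

```bash
python3 -m inch '[[0,0,0.1,0,0,0,0.5],[0,0,0.1,0,0,0,0.5],[0,0,0,0,0,0,0.5]]'; python3 -m inch '[[0,0,0.1,0,0,0,0.5],[0,0,0.1,0,0,0,0.5],[0,0,0,0,0,0,0.5]]'; python3 -m inch '[[0,0,0.1,0,0,0,0.5],[0,0,0.1,0,0,0,0.5],[0,0,0,0,0,0,0.5]]'
```

```text
clock: 18.0
tcp_pos: [0.5566, 0.0519, 0.1771]
orientation: [-0.0, 0.747, 0.665, -0.0]
wrist_force: [-3.8, 0.1, -2.9]
finger_gap: 0.0115
clock: 18.3
tcp_pos: [0.5567, 0.052, 0.1751]
orientation: [-0.0, 0.747, 0.665, -0.0]
wrist_force: [-3.1, 0.6, -2.3]
finger_gap: 0.0111
clock: 18.6
tcp_pos: [0.5567, 0.052, 0.1731]
orientation: [-0.0, 0.747, 0.665, -0.0]
wrist_force: [-3.0, 0.5, -1.7]
finger_gap: 0.0115
```

```bash
python3 -m inch '[[0,0,0.1,0,0,0,0.5],[0,0,0,0,0,0,0.5]]'; python3 -m inch '[[0,0,0.1,0,0,0,0.5],[0,0,0,0,0,0,0.5]]'; python3 -m inch '[[0,0,0.05,0,0,0,0.5],[0,0,0,0,0,0,0.5]]'; python3 -m inch '[[0,0,0.05,0,0,0,0.5],[0,0,0,0,0,0,0.5]]'
```

```text
clock: 18.8
tcp_pos: [0.5579, 0.0518, 0.1723]
orientation: [0.001, 0.747, 0.665, 0.001]
wrist_force: [-0.2, 0.5, -4.7]
finger_gap: 0.0113
clock: 19.0
tcp_pos: [0.5573, 0.0518, 0.1712]
orientation: [0.0, 0.747, 0.665, 0.0]
wrist_force: [0.8, 0.2, -4.6]
finger_gap: 0.011
clock: 19.2
tcp_pos: [0.5573, 0.0519, 0.171]
orientation: [0.0, 0.747, 0.665, 0.0]
wrist_force: [1.1, -0.2, -2.6]
finger_gap: 0.0113
clock: 19.4
tcp_pos: [0.5572, 0.0519, 0.1706]
orientation: [0.0, 0.747, 0.665, 0.0]
wrist_force: [-0.3, 0.1, -1.0]
finger_gap: 0.0112
```

```bash
python3 -m inch '[[0,0,0.05,0,0,0,0.5],[0,0,0,0,0,0,0.5],[0,0,0,0,0,0,0.5]]' 90; python3 look.py w14; python3 -m inch '[[0,0,-0.1,0,0,0,0.5],[0,0,-0.1,0,0,0,0.5],[0,0,0,0,0,0,0.5]]'; python3 -m inch '[[0,0,-0.1,0,0,0,0.5],[0,0,0,0,0,0,0.5]]'; python3 -m inch '[[0,0,-0.1,0,0,0,0.5],[0,0,0,0,0,0,0.5]]'
```

```text
clock: 19.7
tcp_pos: [0.5572, 0.0519, 0.1703]
orientation: [0.0, 0.747, 0.665, 0.0]
wrist_force: [1.0, -0.4, -0.6]
finger_gap: 0.011
19.7 [0.5572 0.0519 0.1703] yaw 83.32 z [ 1.2e-03 -2.0e-04 -1.0e+00] [ 0.95 -0.44 -0.64] 0.011
clock: 20.05
tcp_pos: [0.5561, 0.0521, 0.1712]
orientation: [-0.001, 0.747, 0.665, -0.001]
wrist_force: [-0.1, 0.1, -4.7]
finger_gap: 0.0108
clock: 20.25
tcp_pos: [0.5564, 0.052, 0.1725]
orientation: [-0.0, 0.747, 0.665, -0.0]
wrist_force: [-0.2, -0.4, -3.4]
finger_gap: 0.0111
clock: 20.45
tcp_pos: [0.5564, 0.052, 0.1733]
orientation: [-0.0, 0.747, 0.665, -0.0]
wrist_force: [0.6, -0.5, -7.3]
finger_gap: 0.0109
```

View pics/w14.png

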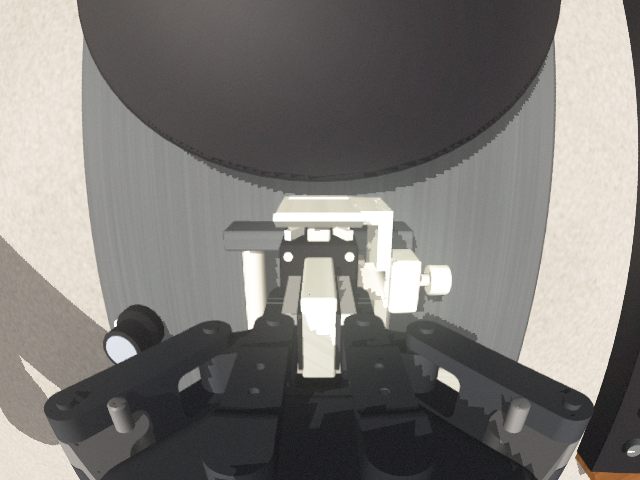

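```bash
python3 -m inch '[[0,0,-0.1,0,0,0,0.5],[0,0,0,0,0,0,0.5]]'; python3 -m inch '[[0,0,-0.05,0,0,0,0.5],[0,0,0,0,0,0,0.5]]'
```

```text
clock: 20.65
tcp_pos: [0.5564, 0.052, 0.1741]
orientation: [-0.0, 0.747, 0.665, -0.0]
wrist_force: [0.6, 0.4, -10.3]
finger_gap: 0.0104
clock: 20.85
tcp_pos: [0.5563, 0.052, 0.1746]
orientation: [-0.0, 0.747, 0.665, -0.001]
wrist_force: [1.6, 0.6, -13.1]
finger_gap: 0.0106
```

```bash
python3 -m inch '[[0,0,-0.05,0,0,0,0.5],[0,0,0,0,0,0,0.5],[0,0,0,0,0,0,0.5]]'; python3 -m inch '[[0,0,-0.03,0,0,0,0.5],[0,0,0,0,0,0,0.5],[0,0,0,0,0,0,0.5]]'
```

```text
clock: 21.15
tcp_pos: [0.5564, 0.052, 0.1752]
orientation: [-0.0, 0.747, 0.665, -0.0]
wrist_force: [1.7, -0.2, -14.9]
finger_gap: 0.0107
clock: 21.45
tcp_pos: [0.5564, 0.052, 0.1756]
orientation: [-0.0, 0.747, 0.665, -0.0]
wrist_force: [1.0, -0.4, -16.1]
finger_gap: 0.0109
```

```bash
for_hold=1; python3 -m inch '[[0,0,0,0,0,0,0.5],[0,0,0,0,0,0,0.5],[0,0,0,0,0,0,0.5],[0,0,0,0,0,0,0.5],[0,0,0,0,0,0,0.5]]'; python3 -m inch '[[0,0,0,0,0,0,0.5],[0,0,0,0,0,0,0.5],[0,0,0,0,0,0,0.5],[0,0,0,0,0,0,0.5],[0,0,0,0,0,0,0.5]]'; python3 -m inch '[[0,0,0,0,0,0,0.5],[0,0,0,0,0,0,0.5],[0,0,0,0,0,0,0.5],[0,0,0,0,0,0,0.5],[0,0,0,0,0,0,0.5]]'; python3 -m inch '[[0,0,0,0,0,0,0.5],[0,0,0,0,0,0,0.5],[0,0,0,0,0,0,0.5],[0,0,0,0,0,0,0.5],[0,0,0,0,0,0,0.5]]'; python3 look.py w15
```

```text
clock: 21.95
tcp_pos: [0.5565, 0.052, 0.1758]
orientation: [-0.0, 0.747, 0.665, -0.0]
wrist_force: [-0.8, 0.1, -17.6]
finger_gap: 0.0105
clock: 22.45
tcp_pos: [0.5565, 0.052, 0.176]
orientation: [-0.0, 0.747, 0.665, -0.0]
wrist_force: [-1.4, -0.3, -17.8]
finger_gap: 0.011
clock: 22.95
tcp_pos: [0.5566, 0.052, 0.176]
orientation: [-0.0, 0.747, 0.665, -0.0]
wrist_force: [-2.3, -0.2, -18.4]
finger_gap: 0.011
clock: 23.45
tcp_pos: [0.5566, 0.052, 0.176]
orientation: [-0.0, 0.747, 0.665, -0.0]
wrist_force: [-2.3, 0.6, -17.9]
finger_gap: 0.0108
23.45 [0.5566 0.052  0.176 ] yaw 83.32 z [-4.e-04 -1.e-04 -1.e+00] [ -2.31   0.64 -17.85] 0.0108
```

View pics/w15.png

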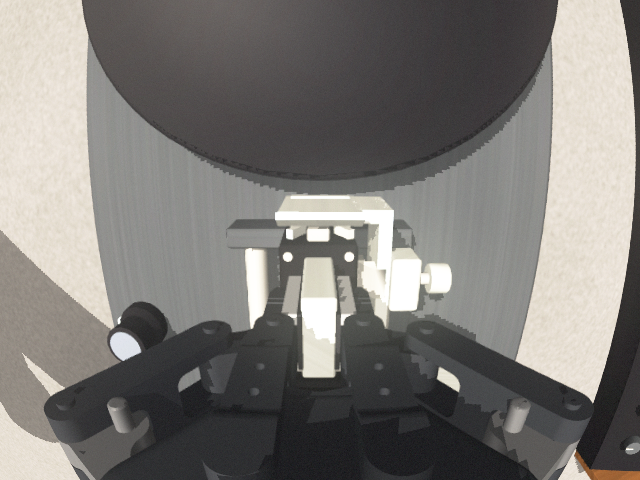

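```bash
python3 -m inch '[[0,0,0.05,0,0,0,0.5],[0,0,0,0,0,0,0.5],[0,0,0,0,0,0,0.5],[0,0,0,0,0,0,0.5],[0,0,0,0,0,0,0.5]]'; python3 -m inch '[[0,0,0,0,0,0,0.5],[0,0,0,0,0,0,0.5],[0,0,0,0,0,0,0.5],[0,0,0,0,0,0,0.5],[0,0,0,0,0,0,0.5]]'; python3 -m inch '[[0,0,0,0,0,0,0.5],[0,0,0,0,0,0,0.5],[0,0,0,0,0,0,0.5],[0,0,0,0,0,0,0.5],[0,0,0,0,0,0,0.5]]'
```

```text
clock: 24.0
tcp_pos: [0.5568, 0.052, 0.1757]
orientation: [0.0, 0.747, 0.665, 0.0]
wrist_force: [-2.9, -0.1, -17.2]
finger_gap: 0.0107
clock: 24.5
tcp_pos: [0.5568, 0.052, 0.1756]
orientation: [0.0, 0.747, 0.665, 0.0]
wrist_force: [-2.1, -0.4, -17.1]
finger_gap: 0.0109
clock: 25.0
tcp_pos: [0.5568, 0.052, 0.1756]
orientation: [0.0, 0.747, 0.665, -0.0]
wrist_force: [-3.1, 1.1, -17.2]
finger_gap: 0.011
```

```bash
python3 -m inch '[[0,0,0.1,0,0,0,0.5],[0,0,0.1,0,0,0,0.5],[0,0,0.1,0,0,0,0.5],[0,0,0.1,0,0,0,0.5],[0,0,0,0,0,0,0.5]]'; python3 -m inch '[[0,0,0.05,0,0,0,0.5],[0,0,0,0,0,0,0.5],[0,0,0,0,0,0,0.5]]'; python3 -m inch '[[0,0,0.05,0,0,0,0.5],[0,0,0,0,0,0,0.5],[0,0,0,0,0,0,0.5]]'
```

```text
clock: 25.5
tcp_pos: [0.5583, 0.0519, 0.173]
orientation: [0.001, 0.747, 0.665, 0.001]
wrist_force: [-0.8, 0.4, -6.0]
finger_gap: 0.0108
clock: 25.8
tcp_pos: [0.5578, 0.0518, 0.1719]
orientation: [0.001, 0.747, 0.665, 0.001]
wrist_force: [-0.8, 0.6, -4.4]
finger_gap: 0.0107
clock: 26.1
tcp_pos: [0.5574, 0.0519, 0.171]
orientation: [0.001, 0.747, 0.665, 0.0]
wrist_force: [-0.0, -0.4, -2.1]
finger_gap: 0.0108
```

```bash
python3 -m inch '[[0,0,0.03,0,0,0,0.5],[0,0,0,0,0,0,0.5],[0,0,0,0,0,0,0.5]]' 30; python3 -m inch '[[0,0,0,0,0,0,1.4],[0,0,0,0,0,0,1.8],[0,0,0,0,0,0,2.2],[0,0,0,0,0,0,2.6],[0,0,0,0,0,0,2.6]]'; python3 look.py w16
```

```text
clock: 26.4
tcp_pos: [0.5573, 0.0519, 0.1706]
orientation: [0.0, 0.747, 0.665, 0.0]
wrist_force: [2.3, -0.9, -1.6]
finger_gap: 0.0108
clock: 26.9
tcp_pos: [0.5568, 0.052, 0.1703]
orientation: [0.0, 0.747, 0.665, -0.0]
wrist_force: [0.7, -0.3, -0.3]
finger_gap: 0.0259
26.9 [0.5568 0.052  0.1703] yaw 83.32 z [ 0.e+00 -1.e-04 -1.e+00] [ 0.71 -0.27 -0.34] 0.0259
```

View pics/w16.png

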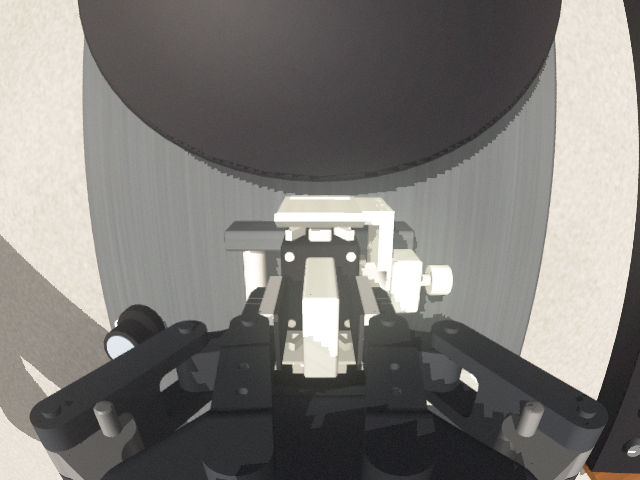

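```bash
python3 -m inch '[[0,0,-0.5,0,0,0,2.6],[0,0,-1,0,0,0,2.6],[0,0,-1.5,0,0,0,2.6],[0,0,-2,0,0,0,2.6],[0,0,-2,0,0,0,2.6]]'; python3 -m inch '[[-1,0,-3,0,0,0,2.6],[-2,0,-3,0,0,0,2.6],[-2,0,-1,0,0,0,2.6],[0,0,0,0,0,0,2.6],[0,0,0,0,0,0,2.6]]';python3 -m inch '[[0,0,0,0,0,0,2.6],[0,0,0,0,0,0,2.6],[0,0,0,0,0,0,2.6]]'; python3 look.py w17; python3 - <<'E'
import numpy as np,cv2
d=np.load("pics/w17.npz");X=d["X"]
th=np.radians(-6.8);R=np.array([[np.cos(th),-np.sin(th)],[np.sin(th),np.cos(th)]])
L=(X[:,:2]-[.558,.053])@R;z=X[:,2]
g=(abs(L[:,0])<.012)&(abs(L[:,1])<.02)&(z>.19)&(z<.23)
print("griptop",g.sum(),np.median(z[g]),np.percentile(L[g],[1,99],axis=0).mean(0))
b=(abs(L[:,0])<.019)&(abs(L[:,1])<.03)&(z>.155)&(z<.176);print(np.median(z[b]))
E
```

```text
clock: 27.45
tcp_pos: [0.5568, 0.052, 0.2418]
orientation: [0.0, 0.747, 0.665, 0.0]
wrist_force: [0.7, -0.1, -0.5]
finger_gap: 0.0258
clock: 27.95
tcp_pos: [0.5511, 0.0021, 0.3109]
orientation: [0.0, 0.747, 0.664, 0.0]
wrist_force: [-0.1, -0.5, 0.3]
finger_gap: 0.0262
clock: 28.25
tcp_pos: [0.5507, 0.003, 0.3096]
orientation: [-0.001, 0.747, 0.665, -0.0]
wrist_force: [-0.1, 0.3, -0.2]
finger_gap: 0.0258
28.25 [0.5507 0.003  0.3096] yaw 83.38 z [-1.3e-03  2.0e-04 -1.0e+00] [-0.1   0.26 -0.17] 0.0258
griptop 892 0.2074377894916714 [ 0.00023831 -0.00017632]
0.16551108200792586
```

View pics/w17.png

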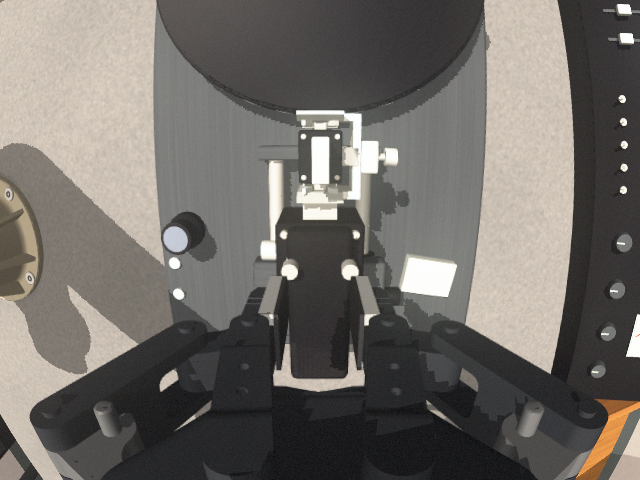

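```bash
python3 -c "
from workcell import workorder; print(workorder.hand_in())"
```

```text
the job is handed in; nothing more can be done
None
```

The cutter head is latched in the cradle and released, and I handed the job in at about 28 s on the clock. No verdict was reported. I had no direct reading of the bolt joint or of the head–cradle contact force. Both are inferred from the wrist force, whose free reading with the head held was −4.3 N, with about ±0.5 N of noise.

- **Insertion:** I gripped the head in its rest, carried it over the cradle and slid it down at a yaw of −6.8°. The lug wedge took about 6 N. About 1 mm above the measured home height, the 3 N sideways bolt force vanished, which I took as the bolt snapping shut. I then pressed it onto the stops with about 4 N.
- **Proof pull:** I held the pull for about 3.5 s. It crept up to about 13.5–14 N, so I eased it to about 13 N, a little above the intended 12 N. The bolt held, with the cradle lifted about 3 mm. The sideways force rose to about 3 N during the pull. The highest cradle load I inferred was about 14 N, against the 20 N limit.
- **Last look, after letting go:**
  - The grip centre was at 0.186 m, which matches home with a slight sag from the head's weight.
  - It was within about 0.5 mm sideways of the cradle centre, and the gripper was well clear.
  - The loupe and tin by the cradle looked undisturbed; I did not re-measure the other small things, but no move went near them.

**Disagreements:** the camera heights read about 1–1.5 mm above the text's figures. The networks missed the cradle in the wrist views, so I found it from the wrist camera's depth data instead.

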